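Gauge the crock's vent slot and put the kit away in the drawer

TASK

Pull the chest's drawer open. Pick up the flat steel vent gauge by its upright handle, slide its blade level into the vent slot in the crock's collar just as far as the dark line (40 mm from the tip), hold it there for a good second and draw it out again. Then put the gauge flat on the drawer's floor along with all the white pressing weights, each standing upright on the floor beside it, and push the drawer fully shut, leaving the pepper grinder, salt cellar and measuring spoons as they are.

Things in the scene. Friction and masses are not known exactly. Their poses are not given: they have to be found in the camera images.
- gauge: flat vent gauge on the tray: steel blade 140 x 36 x 4 mm, upright dark wooden handle block 50 (along the blade) x 18 x 54 mm on its rear part, top 58 mm above the underside. Origin on the underside below the handle's centre; x along the blade to its tip (blade from x = -30 to +110 mm), z up. A dark line crosses the blade 40 mm behind the tip
- gauge_tip (a point): middle of the gauge blade's front edge, at half its thickness; axes as gauge
- crock: fixed brown earthenware crock with a white knobbed lid, 170 mm across, 205 mm high with its knob; the lid is fixed. Origin at the centre of its underside, z up; its -x side carries the vent slot, so the gauge goes in along +x
- slot (a point): centre of the mouth of the crock's horizontal vent slot, on the crock's outer surface (85 mm from its axis, 107 mm above its underside); slot 48 mm wide, 14 mm high, open into the hollow collar behind (wall 15 mm); a white glazed sill juts out 14 mm below it; axes as crock: x goes straight into the slot, z up
- drawer (a joint): how far the drawer is open, m: 0 fully shut, 0.16 fully open
- drawer_handle (a point): middle of the drawer's steel bar handle (bar 10 mm thick, 110 mm long along y, 62 mm above the table, 40 mm in front of the drawer's front face); moves with the drawer; axes as chest. Can be pinched from above
- drawer_in (a point): on the drawer's inner floor, at the middle of the foot of the front panel; moves with the drawer; axes as chest: x from the front panel to the back. Inside x = 0 to 204 mm, y = -150 to +150 mm; side walls 50 mm, front panel 69 mm above the inner floor; 71 mm from inner floor to the underside of the chest's top. Uncovered from x = 0 to the drawer's opening
- chest: fixed wooden chest with one drawer, 240 (x) x 340 (y) x 95 mm high. Origin at the centre of its underside; -x is its front, where the drawer comes out
- weight1: a plain white ceramic pressing weight: disc 60 mm across and 25 mm high with an upright round knob on top, 22 mm across, knob top 53 mm above the underside. Origin at the centre of the underside, z up. 2 to 4 of these weights are present (None if absent)
- weight2: a plain white ceramic pressing weight: disc 60 mm across and 25 mm high with an upright round knob on top, 22 mm across, knob top 53 mm above the underside. Origin at the centre of the underside, z up. 2 to 4 of these weights are present (None if absent)
- weight3: a plain white ceramic pressing weight: disc 60 mm across and 25 mm high with an upright round knob on top, 22 mm across, knob top 53 mm above the underside. Origin at the centre of the underside, z up. 2 to 4 of these weights are present (None if absent)
- weight4: a plain white ceramic pressing weight: disc 60 mm across and 25 mm high with an upright round knob on top, 22 mm across, knob top 53 mm above the underside. Origin at the centre of the underside, z up. 2 to 4 of these weights are present (None if absent)
- grinder: bystander: green push-button pepper grinder, 48 mm across, 132 mm high; origin at the centre of its underside
- cellar: bystander: glass salt cellar with a wooden lid, 66 mm across, 48 mm high; origin at the centre of its underside
- spoons: bystander: steel measuring spoons fanned out flat on a ring, reaching 130 mm from the ring along +x, 12 mm high; origin at the ring
There are look-alikes about, which are no part of the job. Leave any purple look-alike of the weight2 alone.

How it is judged (in metres and radians):
On the way, in this order (a step that is already met when the one before it is completed fails the run):
1. the gauge's blade is held in the vent slot to the dark line: tip 34 to 46 mm past the slot's mouth, straight and level, for 0.8 s (x of gauge_tip in the frame of slot between 0.034 and 0.046 m and y of gauge_tip in the frame of slot between -0.014 and 0.014 m and z of gauge_tip in the frame of slot between -0.008 and 0.008 m and angle between the x axis of gauge and the x axis of crock, either way round below 0.17 rad), for 0.8 s.
2. the gauge lies flat and all weights stand upright on the floor of the open drawer (x of weight1 in the frame of drawer_in between 0.02 and 0.185 m and y of weight1 in the frame of drawer_in between -0.135 and 0.135 m and z of weight1 in the frame of drawer_in between -0.006 and 0.008 m and angle between each of weight1, weight2, weight3, weight4, gauge's own z axis and vertical below 0.2 rad and x of weight2 in the frame of drawer_in between 0.02 and 0.185 m and y of weight2 in the frame of drawer_in between -0.135 and 0.135 m and z of weight2 in the frame of drawer_in between -0.006 and 0.008 m and x of weight3 in the frame of drawer_in between 0.02 and 0.185 m and y of weight3 in the frame of drawer_in between -0.135 and 0.135 m and z of weight3 in the frame of drawer_in between -0.006 and 0.008 m and x of weight4 in the frame of drawer_in between 0.02 and 0.185 m and y of weight4 in the frame of drawer_in between -0.135 and 0.135 m and z of weight4 in the frame of drawer_in between -0.006 and 0.008 m and x of gauge in the frame of drawer_in between 0.005 and 0.2 m and y of gauge in the frame of drawer_in between -0.15 and 0.15 m and z of gauge in the frame of drawer_in between -0.006 and 0.01 m and value of joint drawer above 0.05 m), for 0.2 s.
At the end, for the whole second after the job is handed in: The drawer is shut to within 8 mm; in it the gauge lies flat on the floor and every weight present stands upright on the floor (tilt under 0.2 rad), all at rest (x of weight1 in the frame of drawer_in between 0.02 and 0.185 m and y of weight1 in the frame of drawer_in between -0.135 and 0.135 m and z of weight1 in the frame of drawer_in between -0.006 and 0.008 m and angle between each of weight1, weight2, weight3, weight4, gauge's own z axis and vertical below 0.2 rad and x of weight2 in the frame of drawer_in between 0.02 and 0.185 m and y of weight2 in the frame of drawer_in between -0.135 and 0.135 m and z of weight2 in the frame of drawer_in between -0.006 and 0.008 m and x of weight3 in the frame of drawer_in between 0.02 and 0.185 m and y of weight3 in the frame of drawer_in between -0.135 and 0.135 m and z of weight3 in the frame of drawer_in between -0.006 and 0.008 m and x of weight4 in the frame of drawer_in between 0.02 and 0.185 m and y of weight4 in the frame of drawer_in between -0.135 and 0.135 m and z of weight4 in the frame of drawer_in between -0.006 and 0.008 m and x of gauge in the frame of drawer_in between 0.005 and 0.2 m and y of gauge in the frame of drawer_in between -0.15 and 0.15 m and z of gauge in the frame of drawer_in between -0.006 and 0.01 m and linear speed of each of weight1, weight2, weight3, weight4, gauge below 0.02 m/s and value of joint drawer below 0.008 m); the robot touches nothing.
It fails at once if the gauge is pushed far past its line (tip more than 60 mm into the slot) (x of gauge_tip in the frame of slot between 0.06 and 0.15 m and y of gauge_tip in the frame of slot between -0.03 and 0.03 m and z of gauge_tip in the frame of slot between -0.015 and 0.015 m).
It fails at once if the pepper grinder, salt cellar or spoons are moved more than 20 mm or knocked over (distance of any of grinder, cellar, spoons from where it was at the start of the episode above 0.02 m or angle between any of grinder, cellar, spoons's own z axis and vertical above 0.3 rad).
Of weight1, weight2, weight3, weight4 only 2 to 4 are there at a start; the rules pass over those that are not, and their reading is None.
At some moment in a run one of weight1, weight2, weight3, weight4 may be knocked a few centimetres aside while the robot is not near it.
It also fails if it takes over 210 s, if anything falls off the work surface, if the arm or the gripper's body presses on something with over 40 N, if the wrist force passes 120 N, or if a joint passes its speed limit or range.

ROBOT

A 7-joint arm with a two-finger parallel gripper is mounted at the origin on the work surface. World frame = base frame: x ahead of the robot, y to its left, z up, the work surface at z = 0. Lengths are in mm, angles in degrees, forces in N, time in s.
With the tool pointing down it reaches from about 400 to 850 mm from the base axis. Payload 10.4 kg.
Tool frame: the origin (TCP) lies at the very end of the fingers, on their centre line; the grasp point (between the pads) lies 19 mm behind it; z points along the fingers, y is the line along which they close (so a half turn about z gives the same grasp; the last joint's range is limited). The gripper opens to 85 mm and grips with 20 to 120 N. Pads are 22 mm wide; open, the fingers measure 114 mm over their backs; the gripper's body (76 mm by 85 mm) begins 54 mm behind the grasp point. The pads swing forward as they close: fully open they stand 13 mm farther back than shut.
Start: joints at [70.955, 19.034, -3.707, 83.658, 1.238, 77.344, -5.071], TCP at [190.564, -595.262, 231.338] pointing down, gripper open.
Joint ranges: [-148.97, 148.97], [-28.65, 121.19], [-84.17, 76.75], [9.2, 138.47], [-72.65, 252.65], [3.7, 117.97], [-149.18, 149.18]. Speed limits (degrees/s): [127.2, 127.2, 159.86, 159.86, 180, 180, 180].

INTERFACE

Orientations are given as a 3x3 rotation matrix whose columns are the frame's x, y, z axes.
In Python, from station import env, grab_frame, camera_model, workorder, models gives the robot as it stands.
- The arm moves only by the tool jog_arm, never from a script. Its argument "deltas" is a list that holds one entry, the list of rows, each a list of 4 numbers: the shift along the tool's x, y, z normalised to -1 to 1, where 1 is 200 mm, then the turn about the tool's z normalised to -1 to 1, where 1 is 1.5 rad. In form: [[[tx, ty, tz, turn], ...]]. A call has 1 to 12 rows; each row is the pose to reach, as a shift and turn from the pose commanded when the call began, along the tool's axes at that moment; what a row does not reach only later rows make up. A row lasts 1/10 s, in which the tool goes at most 50 mm and 8.59 degrees, less where a joint would pass 70% of its speed; a pose out of reach is approached as far as the arm can. A call with a number of a shift or a turn outside -1 to 1 is refused whole. A call with a gripper value outside its range is refused whole. "fingers" is the closure, from -1 (fully open) to 1 (shut), set as the call begins (left out, the last holds). The fingers move at their own pace and stop on an object; "newtons" is the grip in N (left out, the last holds). Time passes only in rows, so rows that repeat a pose let the fingers close. It gives the time, the measured TCP pose, the force, the opening and the grip force at its end, in the units of the state.
- env.observe(): the state, without advancing time (a new reading comes with each control period).
- grab_frame(name): name is "side" or "top" or "wrist"; returns (picture, depth): 420x560x3 uint8, red, green, blue; 420x560 float32, mm along the optical axis (not along the pixel's ray), 0 where there is no reading.
- camera_model(name): a dict with "fx", "fy", "cx", "cy" (pixels), "extrinsics" (4x4, takes a point from world to camera coordinates). Camera axes: x right, y down, z forward; pixel columns grow to the right and rows downward; lengths in mm; the calibration is good to about 2 mm. The wrist camera is an equidistant fisheye: a pixel r from the principal point sees the ray r / f radians off the axis. A picture is of the moment at which its call begins: read the wrist's pose just before it. camera_model takes no time and is no camera call; for the wrist camera it gives the pose at the moment of the call.
- workorder.job_done(): hands the job in; it is judged then, once.
Trained networks look in the newest picture that a camera, given by its name, has taken for a name from the list of things; names that differ only in an ending like _2 or _b are one class to them, and where a whole thing is asked for, a point or a joint stands for the part that bears it (a point fixed in the world has none). Each returns a list of dicts, best first, with "p" (0 to 1); they miss things now and then, are a little off and sometimes report something else, mostly with a low value. They report only what shows in the picture. A call takes as long as a camera call. They do not tell look-alikes from the thing itself.
- models.masks_of(target, camera): "mask" (420x560 bool, what is visible of it) and "uv" ([column, row] in pixels, amid what is visible of it).
- models.landmark_of(target, camera): "uv" ([column, row] in pixels: a listed point, or the origin of a listed thing).
The state is a dict: "time_s": time; "joint_positions": joint angles; "qd": joint speeds; "joint_torque": joint torques, N m; "position": TCP position; "tcp_rot": TCP orientation; "contact_force": force on the tool from outside, world axes, zero at the start; "torque": the same for the moment, N m; "finger_gap": finger opening in mm; "grip_force": force on a finger pad.
Only numpy, scipy, OpenCV 4.12 (cv2) and the standard library are available. Lean on these libraries where they do the work, as an engineer would, in place of code of your own. Each camera call takes 0.05 s, during which the arm holds its last target. There are 200 camera calls.

## Working session

There is one attempt and no reset: what is moved stays moved. The work goes in short steps, Python scripts to look and compute and a tool call to move; the robot and the scene stay as the last step left them, time stands still between calls to the robot, and variables do not carry over. Pictures are saved under pics/ and viewed, at most 14 in all, crops included, and the job is handed in when it is done.

Besides the shell and the picture viewer there is one more tool, called after "Request:" as name([rows], argument=value, ...), one row to a line, values as JSON. jog_arm: Moves the arm, as the interface text tells. Its arguments: {"type":"object","properties":{"deltas":{"type":"array"},"fingers":{"type":"number"},"newtons":{"type":"number"}},"required":["deltas"]}

```bash
ls; mkdir -p pics; cat > h.py <<'E'
import numpy as np, cv2
from station import env, grab_frame, camera_model, workorder, models
def save(n,im): cv2.imwrite('pics/'+n+'.png',cv2.cvtColor(im,cv2.COLOR_RGB2BGR))
def cloud(name,depth,cm=None):
    m=cm or camera_model(name); E=np.array(m['extrinsics'])
    v,u=np.mgrid[:420,:560].astype(float)
    x=(u-m['cx'])/m['fx'];y=(v-m['cy'])/m['fy']
    if name=='wrist':
        r=np.hypot(x,y);s=np.where(r>1e-9,np.tan(np.minimum(r,1.5))/np.maximum(r,1e-9),1);x=x*s;y=y*s
    P=np.stack([x*depth,y*depth,depth],-1)
    W=(P-E[:3,3])@E[:3,:3]
    W[depth<=0]=np.nan
    return W
E
python3 - <<'E'
from h import *
s=env.observe();print(s['time_s'],s['position'],np.round(s['tcp_rot'],3).tolist(),s['finger_gap'])
for n in ['top','side']:
    im,d=grab_frame(n);save(n+'0',im);np.savez('pics/'+n+'0.npz',im=im,W=cloud(n,d))
    W=cloud(n,d)
    for t in ['gauge','crock','drawer','drawer_handle','chest','weight1','grinder','cellar','spoons']:
        for r in models.masks_of(t,n):
            if r['p']<.2: continue
            w=W[r['mask']];print(n,t,round(r['p'],2),np.round(r['uv']),np.round(np.nanmedian(w,0)),np.round(np.nanmax(w[:,2])))
    for t in ['gauge','gauge_tip','slot','drawer_handle','drawer_in','crock','chest','spoons']:
        for r in models.landmark_of(t,n)[:1]:
            u=np.round(r['uv']).astype(int);print(n,'LM',t,round(r['p'],2),u,np.round(W[u[1],u[0]]))
E
```

```text
pics
0.0 [ 190.41498862 -594.88987219  230.51365926] [[0.952, 0.305, -0.0], [0.305, -0.952, 0.001], [-0.0, -0.001, -1.0]] 85.49218277867615
top gauge 0.73 [301. 204.] [ 628. -106.   13.] 70.0
top crock 0.86 [424. 229.] [ 540. -352.  180.] 217.0
top drawer 0.79 [146. 208.] [623. 274.  49.] 92.0
top drawer_handle 0.69 [148. 206.] [623. 274.  49.] 90.0
top chest 0.79 [149. 160.] [738. 259.  94.] 101.0
top weight1 0.95 [300. 278.] [441. -88.  34.] 65.0
top weight1 0.74 [266. 243.] [526. -22.  34.] 64.0
top weight1 0.7 [320. 246.] [ 520. -145.   34.] 65.0
top weight1 0.62 [211. 303.] [385. 114.  25.] 57.0
top grinder 0.72 [422. 233.] [ 540. -351.  180.] 217.0
top grinder 0.7 [413. 168.] [ 699. -367.  100.] 143.0
top cellar 0.95 [272. 136.] [800. -36.  56.] 62.0
top spoons 0.64 [350. 149.] [ 772. -254.   16.] 26.0
top spoons 0.32 [424. 231.] [ 540. -351.  180.] 217.0
top spoons 0.28 [412. 170.] [ 699. -367.  100.] 143.0
top LM gauge_tip 0.78 [327 212] [ 609. -173.   11.]
top LM slot 0.62 [381 225] [ 563. -284.  107.]
top LM drawer_handle 0.77 [145 227] [573. 269.  67.]
top LM drawer_in 0.7
[... 655 characters left out ...]
[312. 212.] [ 522. -133.   32.] 63.0
side weight1 0.58 [380. 284.] [387. 129.  24.] 54.0
side grinder 0.83 [252. 162.] [ 708. -359.   74.] 140.0
side cellar 0.92 [195. 231.] [804. -19.  54.] 59.0
side spoons 0.77 [227. 197.] [ 773. -251.   12.] 23.0
side spoons 0.25 [304. 154.] [ 547. -303.  129.] 213.0
side LM gauge 0.97 [262 237] [649. -44.  22.]
side LM gauge_tip 0.95 [282 212] [ 608. -192.    8.]
side LM slot 0.83 [300 165] [ 561. -280.  110.]
side LM drawer_handle 0.69 [288 319] [570. 276.  65.]
side LM drawer_in 0.77 [261 336] [616. 297.  44.]
side LM crock 0.71 [306 181] [ 544. -286.   57.]
side LM chest 0.78 [184 337] [730. 353.  96.]
side LM spoons 0.62 [254 197] [ 696. -280.    6.]
```

View pics/top0.png

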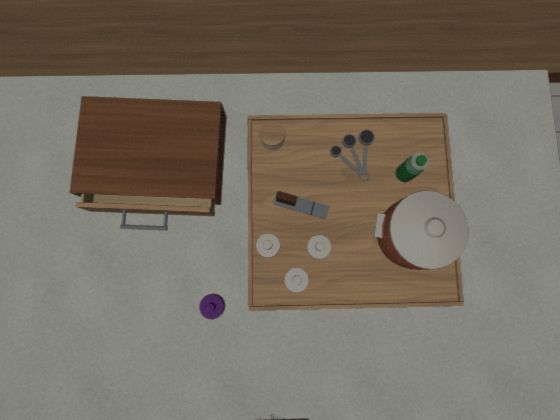

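View pics/side0.png

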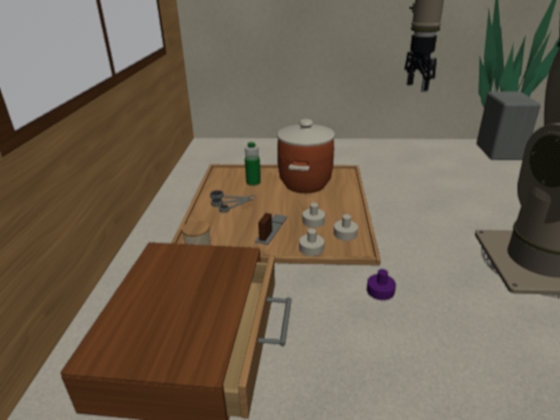

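The top picture shows the gauge at (301,204) on the tray and three white weights at (268,245), (319,247) and (297,280). The purple look-alike is at (212,306). The drawer is slightly open, with its handle at (145,227), and the crock's slot and sill face left at (380,225). The side picture agrees.

```bash
python3 - <<'E'
from h import *
from scipy.optimize import least_squares
for n in ['top','side']:
    D=np.load(f'pics/{n}0.npz');W=D['W'];im=D['im'].astype(int)
    X,Y,Z=W[...,0],W[...,1],W[...,2]
    def rect(m,t):
        p=np.float32(W[m][:,:2]);r=cv2.minAreaRect(p);print(n,t,m.sum(),np.round(r[0],1),np.round(r[1],1),round(r[2],1),'z',np.round(np.median(Z[m]),1))
    box=lambda a,b,c,d,e,f:(X>a)&(X<b)&(Y>c)&(Y<d)&(Z>e)&(Z<f)
    rect(box(580,900,50,500,90,105),'chesttop')
    rect(box(550,680,-180,0,56,75),'ghandle')
    print('tray z',np.nanmedian(Z[box(600,750,-230,-190,-5,30)]),'table z',np.nanmedian(Z[box(300,380,-200,0,-20,20)]), np.nanmedian(Z[box(450,550,200,350,-20,20)]))
    g=box(540,700,-200,0,10.5,45)&(abs(im[...,0]-im[...,2])<25)&(im.max(-1)<200)
    g=g&(X>570); rect(g,'blade')
    for c in [(441,-88),(526,-22),(520,-145)]:
        k=box(c[0]-40,c[0]+40,c[1]-40,c[1]+60,52,75); p=W[k]; print(n,'knob',k.sum(),np.round(np.median(p,0),1))
    # crock lid/ rim circle
    k=box(400,680,-480,-220,165,230); p=W[k][:,:2]; print('lid ctr',cv2.minEnclosingCircle(np.float32(p)))
    k=box(400,680,-480,-220,200,235);print('knob',np.median(W[k],0))
    for z0 in (40,60,80,120,135,150):
        k=box(400,680,-480,-230,z0,z0+15);p=W[k][:,:2]
        if len(p)>20:
            f=lambda q:np.hypot(p[:,0]-q[0],p[:,1]-q[1])-q[2]
            s=least_squares(f,[540,-352,85],loss='soft_l1',f_scale=2);print('wall',z0,len(p),np.round(s.x,1))
    k=box(480,640,-300,-220,70,125)&(im.min(-1)>110); print('sill',k.sum());
    if k.sum()>5: rect(k,'sill')
    rect(box(480,600,150,400,52,80),'handle')
E
```

```text
top chesttop 13832 [764.7 263.1] [342. 241.] 86.5 z 94.8
top ghandle 159 [641.  -68.1] [49.4 18.6] 73.2 z 65.5
tray z 8.25853995759832 table z 0.7122900054742761 0.10514396188671754
top blade 524 [ 629.2 -106.6] [139.5  36.7] 72.5 z 12.7
top knob 66 [441.1 -89.4  61.6]
top knob 65 [527.2 -20.   60.8]
top knob 66 [ 519.9 -146.6   61. ]
lid ctr ((545.1763916015625, -368.6080017089844), 84.01522827148438)
knob [ 544.6295186  -365.9110544   211.59345587]
wall 40 26 [ 544.1 -367.3   78.8]
wall 80 68 [ 545.3 -369.1   84.8]
wall 120 174 [ 545.2 -369.4   84.8]
wall 135 171 [ 545.2 -368.9   83.4]
wall 150 121 [ 545.6 -370.1   83.1]
sill 154
top sill 154 [ 562.9 -279.9] [16.  54.3] 78.3 z 107.6
top handle 258 [584.2 273.9] [110.4  31.7] 89.1 z 65.8
side chesttop 19489 [765.9 263.8] [343.3 241.5] 86.7 z 95.2
side ghandle 121 [642.4 -66.1] [52.7 18. ] 72.9 z 65.0
tray z 7.652943721585323 table z -0.12946138914903418 0.19804252441531925
side blade 255 [ 630.5 -102.4] [139.9  34.3] 73.0 z 12.3
side knob 55 [444.3 -83.4  59.8]
side knob 64 [528.5 -14.9  59.7]
side knob 49 [ 521.8 -141.1   59.5]
lid ctr ((548.4525146484375, -366.4010314941406), 85.14776611328125)
knob [ 548.79144195 -356.76737763  208.17330774]
wall 40 223 [ 547.6 -368.6   80.6]
wall 60 227 [ 547.9 -368.3   82.9]
wall 80 260 [ 547.7 -368.4   84.4]
wall 120 291 [ 547.4 -369.1   84.4]
wall 135 298 [ 547.5 -368.6   82.8]
wall 150 289 [ 547.9 -370.3   81.4]
sill 39
side sill 39 [ 565.6 -273.4] [15.3 49. ] 82.0 z 106.2
side handle 386 [585.3 274.4] [112.9  31.3] 87.2 z 65.6
```

```bash
python3 - <<'E'
from h import *
im=np.load('pics/side0.npz')['im'];a=cv2.resize(im[120:210,240:360],None,fx=6,fy=6,interpolation=cv2.INTER_CUBIC)
im=np.load('pics/top0.npz')['im'];b=cv2.resize(im[170:260,250:360],None,fx=6,fy=6,interpolation=cv2.INTER_CUBIC)
save('c1',a[:540,:720])
save('c2',b)
E
```

```text
(no output)
```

View pics/c1.png

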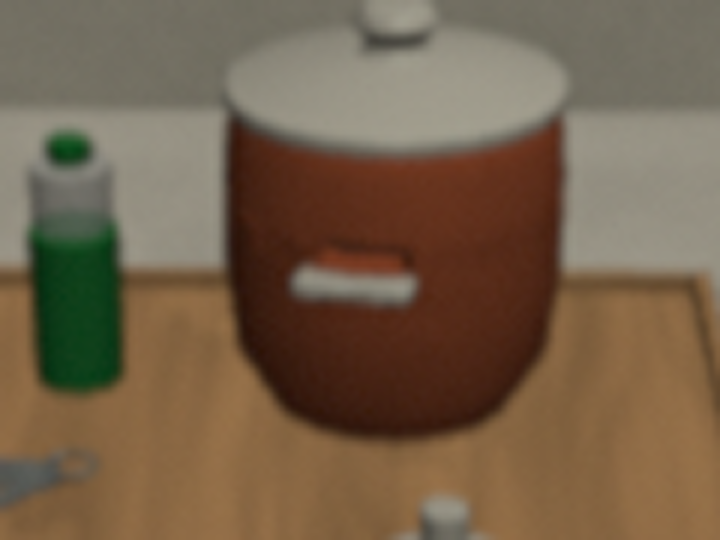

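The crop shows the vent slot at about (355,258) with the white sill below it at (355,285), facing left and slightly away from the robot.

```bash
cat >> h.py <<'E'
def plan(wps, step=40.):
    """wps: (x,y,z,theta) theta=world yaw of tool x (deg, tool down). Prints calls from measured pose."""
    s=env.observe();p=np.array(s['position']);R=np.array(s['tcp_rot'])
    print('at',s['time_s'],np.round(p,1),'yaw',round(np.degrees(np.arctan2(R[1,0],R[0,0])),1),'gap',round(s['finger_gap'],1),'F',np.round(s['contact_force'],1),'grip',np.round(s['grip_force'],1))
    for w in wps:
        t=np.array(w[:3],float)
        while 1:
            d=R.T@(t-p);th=np.degrees(np.arctan2(R[1,0],R[0,0]))
            turn=-((w[3]-th+180)%360-180)
            k=min(1,200/max(abs(d).max(),1e-9),85.9/max(abs(turn),1e-9))
            rows=max(np.linalg.norm(d)*k/step,abs(turn)*k/8)
            print('->',np.round(p+R@d*k,0),[round(float(q),3) for q in (*(d*k/200),turn*k/85.94)],'rows~',round(rows,1))
            p=p+R@d*k;a=np.radians(th-turn*k);R=np.array([[np.cos(a),np.sin(a),0],[np.sin(a),-np.cos(a),0],[0,0,-1]])
            if k==1:break
E
python3 - <<'E'
from h import *
plan([(330,-160,300,60),(535,276,160,86.5)])
plan([(573.5,275,160,86.5)])
E
```

```text
at 1.8 [ 190.6 -595.3  231.4] yaw 17.8 gap 85.4 F [0.3 0.3 0.3] grip 0.0
-> [ 266. -361.  268.] [0.714, -1.0, -0.185, -0.264] rows~ 6.2
-> [ 330. -160.  300.] [0.898, -0.556, -0.159, -0.227] rows~ 5.3
-> [415.  22. 242.] [1.0, -0.084, 0.292, -0.128] rows~ 5.2
-> [501. 204. 183.] [1.0, 0.109, 0.292, -0.129] rows~ 5.2
-> [535. 276. 160.] [0.381, 0.119, 0.116, -0.051] rows~ 2.1
at 1.8 [ 190.6 -595.3  231.4] yaw 17.8 gap 85.4 F [0.3 0.3 0.3] grip 0.0
-> [ 298. -351.  211.] [0.885, -1.0, 0.1, -0.225] rows~ 6.7
-> [ 390. -141.  194.] [1.0, -0.559, 0.086, -0.193] rows~ 5.7
-> [473.  46. 179.] [1.0, -0.224, 0.077, -0.172] rows~ 5.1
-> [554. 230. 164.] [1.0, 0.038, 0.075, -0.168] rows~ 5.0
-> [574. 275. 160.] [0.237, 0.071, 0.019, -0.042] rows~ 1.2
```

Request:
jog_arm([
  [[0.3, -0.33, 0.03, -0.08], [0.6, -0.67, 0.07, -0.15], [0.885, -1.0, 0.1, -0.225], [0.885, -1.0, 0.1, -0.225], [0.885, -1.0, 0.1, -0.225], [0.885, -1.0, 0.1, -0.225], [0.885, -1.0, 0.1, -0.225], [0.885, -1.0, 0.1, -0.225]],
], fingers=0.2, newtons=60)

```text
time_s: 2.6
position: [298.0, -351.3, 211.6]
tcp_rot: [[0.798, 0.603, 0.0], [0.603, -0.798, -0.001], [-0.0, 0.001, -1.0]]
contact_force: [-0.1, -0.3, -0.2]
finger_gap: 34.4
grip_force: 0.0
```

Request:
jog_arm([
  [[1.0, -0.559, 0.086, -0.193], [1.0, -0.559, 0.086, -0.193], [1.0, -0.559, 0.086, -0.193], [1.0, -0.559, 0.086, -0.193], [1.0, -0.559, 0.086, -0.193], [1.0, -0.559, 0.086, -0.193], [1.0, -0.559, 0.086, -0.193]],
])

```text
time_s: 3.3
position: [390.3, -142.1, 194.2]
tcp_rot: [[0.593, 0.805, 0.0], [0.805, -0.593, -0.0], [0.0, 0.0, -1.0]]
contact_force: [-0.9, 0.4, -0.1]
finger_gap: 34.0
grip_force: 0.0
```

Request:
jog_arm([
  [[1.0, -0.224, 0.077, -0.172], [1.0, -0.224, 0.077, -0.172], [1.0, -0.224, 0.077, -0.172], [1.0, -0.224, 0.077, -0.172], [1.0, -0.224, 0.077, -0.172], [1.0, -0.224, 0.077, -0.172], [1.0, -0.224, 0.077, -0.172]],
])

```text
time_s: 4.0
position: [472.7, 44.1, 178.4]
tcp_rot: [[0.37, 0.929, -0.001], [0.929, -0.37, -0.001], [-0.001, -0.0, -1.0]]
contact_force: [0.6, -0.8, -0.4]
finger_gap: 34.4
grip_force: 0.0
```

Request:
jog_arm([
  [[1.0, 0.038, 0.075, -0.168], [1.0, 0.038, 0.075, -0.168], [1.0, 0.038, 0.075, -0.168], [1.0, 0.038, 0.075, -0.168], [1.0, 0.038, 0.075, -0.168], [1.0, 0.038, 0.075, -0.168], [1.0, 0.038, 0.075, -0.168]],
])

```text
time_s: 4.7
position: [553.8, 226.9, 163.6]
tcp_rot: [[0.127, 0.992, 0.0], [0.992, -0.127, -0.002], [-0.002, 0.0, -1.0]]
contact_force: [-0.1, 0.4, -0.8]
finger_gap: 33.9
grip_force: 0.0
```

```bash
python3 - <<'E'
from h import *
plan([(573.5,275,160,86.5),(573.5,275,45,86.5)])
cm=camera_model('wrist');im,d=grab_frame('wrist');save('w1',im)
W=cloud('wrist',d,cm);X,Y,Z=W[...,0],W[...,1],W[...,2]
k=(X>520)&(X<600)&(Y>180)&(Y<380)&(Z>50)&(Z<80)
r=cv2.minAreaRect(np.float32(W[k][:,:2]));print(k.sum(),r,np.median(Z[k]))
for t in('drawer_handle','drawer_in'):
  for r in models.landmark_of(t,'wrist')[:1]:
    u=np.round(r['uv']).astype(int);print(t,r['p'],u,W[u[1],u[0]])
E
```

```text
at 4.7 [553.8 226.9 163.6] yaw 82.7 gap 33.9 F [-0.1  0.4 -0.8] grip 0.0
-> [574. 275. 160.] [0.251, 0.067, 0.017, -0.044] rows~ 1.3
-> [574. 275.  45.] [0.0, 0.0, 0.575, -0.0] rows~ 2.9
2479 ((583.5173950195312, 274.6477355957031), (109.9026107788086, 34.004234313964844), 89.34180450439453) 66.63115618535025
drawer_handle 0.87 [296 150] [573.08090904 276.9719242   67.79749095]
drawer_in 0.72 [354 145] [613.88094087 277.11256729  79.91177296]
```

View pics/w1.png

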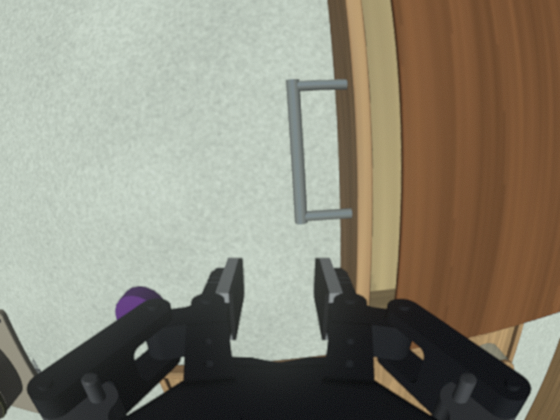

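The wrist picture shows the handle bar at (297,150), in line with my estimate, and the drawer slightly ajar. I'll pinch it.

Request:
jog_arm([
  [[0.25, 0.065, 0.02, -0.044], [0.25, 0.065, 0.02, -0.044], [0.25, 0.065, 0.02, -0.044], [0.25, 0.065, 0.2, -0.044], [0.25, 0.065, 0.4, -0.044], [0.25, 0.065, 0.59, -0.044], [0.25, 0.065, 0.59, -0.044]],
])

```text
time_s: 5.55
position: [571.6, 275.2, 42.8]
tcp_rot: [[0.06, 0.998, -0.002], [0.998, -0.06, -0.002], [-0.002, -0.002, -1.0]]
contact_force: [-0.2, -0.1, 1.0]
finger_gap: 33.8
grip_force: 0.0
```

Request:
jog_arm([
  [[0, 0, 0, 0], [0, 0, 0, 0], [0, 0, 0, 0], [0, 0, 0, 0], [0, 0, 0, 0], [0, 0, 0, 0]],
], fingers=1)

```text
time_s: 6.15
position: [573.1, 276.9, 47.1]
tcp_rot: [[0.059, 0.998, 0.002], [0.998, -0.059, -0.001], [-0.001, 0.002, -1.0]]
contact_force: [-1.9, -3.8, 7.3]
finger_gap: 7.8
grip_force: 59.0
```

Request:
jog_arm([
  [[0, -0.05, 0, 0], [0, -0.12, 0, 0], [0, -0.2, 0, 0], [0, -0.28, 0, 0], [0, -0.36, 0, 0], [0, -0.44, 0, 0], [0, -0.52, 0, 0], [0, -0.58, 0, 0], [0, -0.62, 0, 0], [0, -0.62, 0, 0]],
])

```text
time_s: 7.15
position: [448.2, 284.1, 47.0]
tcp_rot: [[0.058, 0.998, 0.002], [0.998, -0.058, -0.002], [-0.002, 0.002, -1.0]]
contact_force: [-1.6, -6.4, 12.7]
finger_gap: 7.5
grip_force: 60.3
```

```bash
python3 - <<'E'
from h import *
s=env.observe();print(s['position'],s['contact_force'],s['finger_gap'],s['grip_force'])
im,d=grab_frame('top');W=cloud('top',d);X,Y,Z=W[...,0],W[...,1],W[...,2]
save('top1',im)
ex=np.array([.998,-.061]);ey=np.array([.061,.998]);
P=W[...,:2]-np.array([765.3,263.5]);cx=P@ex;cy=P@ey
k=(abs(cy)<140)&(cx>-400)&(cx<-100)
for a in range(-340,-100,10):
    q=k&(cx>a)&(cx<=a+10)&(cy>60); print(a,q.sum(),np.round(np.nanmedian(Z[q]),0) if q.any() else '',end=' | ')
E
```

```text
[448.18923009 284.1298648   46.97533939] [-1.58720295 -6.4115063  12.66909096] 7.51639979549688 60.250534415245056
-340 1 416.0 | -330 0  | -320 0  | -310 0  | -300 0  | -290 0  | -280 51 85.0 | -270 106 18.0 | -260 123 16.0 | -250 133 16.0 | -240 129 16.0 | -230 127 16.0 | -220 129 16.0 | -210 130 16.0 | -200 127 16.0 | -190 128 16.0 | -180 124 16.0 | -170 126 16.0 | -160 123 16.0 | -150 127 16.0 | -140 124 16.0 | -130 146 16.0 | -120 266 92.0 | -110 174 95.0 |
```

View pics/top1.png

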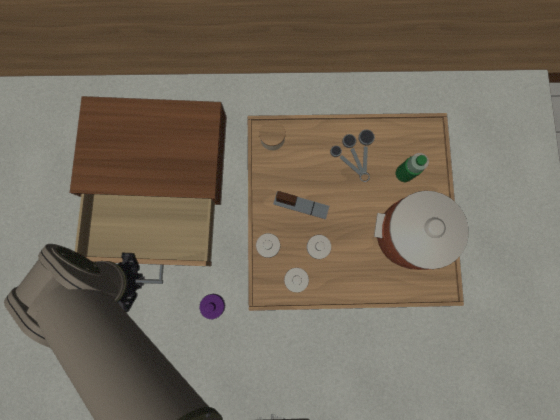

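The picture shows the drawer open by about 150 mm, empty, with its floor at z = 16. I'll release and head for the gauge.

Request:
jog_arm([
  [[0, 0, 0, 0], [0, 0, 0, 0], [0, 0, 0, 0], [0, 0, -0.2, 0], [0, 0, -0.4, 0], [0, 0, -0.6, 0], [0, 0, -0.8, 0], [0, 0, -0.8, 0]],
], fingers=0.2)

```text
time_s: 8.0
position: [450.0, 287.1, 210.7]
tcp_rot: [[0.058, 0.998, 0.007], [0.998, -0.058, 0.003], [0.004, 0.007, -1.0]]
contact_force: [-0.8, 2.3, -0.7]
finger_gap: 34.1
grip_force: 0.0
```

```bash
python3 - <<'E'
from h import *
plan([(565,-60,215,73)])
E
```

```text
at 8.0 [450.  287.1 210.7] yaw 86.7 gap 34.1 F [-0.8  2.3 -0.7] grip 0.0
-> [518.  83. 213.] [-1.0, 0.396, -0.014, 0.094] rows~ 5.4
-> [565. -60. 215.] [-0.654, 0.373, -0.009, 0.066] rows~ 3.8
```

Request:
jog_arm([
  [[-0.25, 0.1, 0, 0.03], [-0.5, 0.2, 0, 0.06], [-0.75, 0.3, 0, 0.09], [-1.0, 0.396, -0.014, 0.094], [-1.0, 0.396, -0.014, 0.094], [-1.0, 0.396, -0.014, 0.094], [-1.0, 0.396, -0.014, 0.094]],
])

```text
time_s: 8.7
position: [515.5, 82.0, 208.1]
tcp_rot: [[0.197, 0.98, -0.001], [0.98, -0.197, 0.001], [0.001, -0.001, -1.0]]
contact_force: [0.1, 0.7, -0.1]
finger_gap: 34.1
grip_force: 0.0
```

Request:
jog_arm([
  [[-0.25, 0.13, 0, 0.03], [-0.5, 0.26, 0, 0.066], [-0.75, 0.4, 0, 0.066], [-0.95, 0.5, 0, 0.066], [-0.95, 0.55, 0, 0.066], [-0.95, 0.55, 0, 0.066], [-0.95, 0.55, 0, 0.066], [-0.95, 0.55, 0, 0.066]],
])

```text
time_s: 9.5
position: [586.2, -124.3, 208.6]
tcp_rot: [[0.29, 0.957, 0.0], [0.957, -0.29, 0.001], [0.001, -0.0, -1.0]]
contact_force: [0.3, 0.2, 0.3]
finger_gap: 34.1
grip_force: 0.0
```

```bash
python3 - <<'E'
from h import *
cm=camera_model('wrist');im,d=grab_frame('wrist');save('w2',im)
W=cloud('wrist',d,cm);X,Y,Z=W[...,0],W[...,1],W[...,2]
k=(X>590)&(X<690)&(Y>-130)&(Y<0)&(Z>58)&(Z<75)
print(k.sum(),cv2.minAreaRect(np.float32(W[k][:,:2])),np.median(Z[k]))
for t in ('gauge','weight1'):
  for r in models.masks_of(t,'wrist'):
    w=W[r['mask']];w=w[(w[:,2]>11)&(w[:,2]<75)]; b=cv2.minAreaRect(np.float32(w[:,:2]))
    print(t,round(r['p'],2),np.round(r['uv']),np.round(b[0],1),np.round(b[1],1),round(b[2],1))
plan([(641.5,-67,150,73),(641.5,-67,35,73)])
E
```

```text
1187 ((641.298095703125, -67.52729034423828), (50.483360290527344, 18.742881774902344), 72.58003997802734) 66.45799126546854
gauge 0.79 [312. 162.] [ 629.6 -106.1] [139.9  36.9] 72.9
weight1 0.74 [191. 116.] [528.2 -19.9] [57.8 57.9] 54.8
weight1 0.65 [229. 231.] [ 521.8 -145.5] [57.8 57.8] 52.5
weight1 0.64 [58. 54.] [384.8 117.6] [58.2 56.8] 50.5
weight1 0.57 [144. 200.] [442.3 -87.7] [57.9 59.7] 81.3
weight1 0.41 [127.   5.] [503.2 122.6] [46.8  4.1] 0.6
at 9.65 [ 586.1 -125.7  208.8] yaw 73.1 gap 34.4 F [0.2 0.3 0.8] grip 0.0
-> [642. -67. 150.] [0.361, 0.179, 0.294, 0.001] rows~ 2.5
-> [642. -67.  35.] [0.0, 0.0, 0.575, -0.0] rows~ 2.9
```

View pics/w2.png

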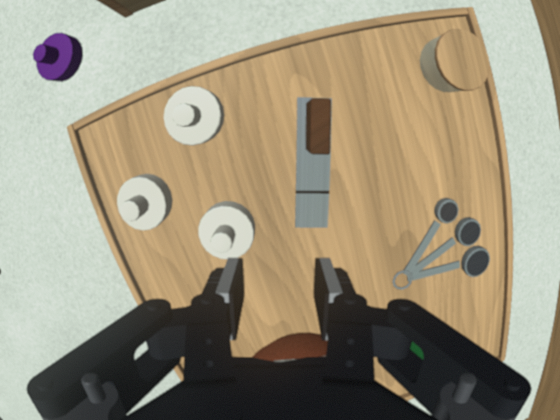

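The wrist picture shows the gauge at (313,162), the white weights at (191,115), (144,202) and (227,231), the purple look-alike at (58,55), and the cellar and spoons on the right. The positions are consistent, so I'll grasp the gauge handle.

Request:
jog_arm([
  [[0.18, 0.09, 0.15, 0], [0.358, 0.181, 0.3, 0], [0.358, 0.181, 0.5, 0], [0.358, 0.181, 0.7, 0], [0.358, 0.181, 0.85, 0], [0.358, 0.181, 0.894, 0], [0.358, 0.181, 0.894, 0]],
])

```text
time_s: 10.35
position: [641.2, -68.9, 29.2]
tcp_rot: [[0.293, 0.956, -0.002], [0.956, -0.293, 0.0], [-0.0, -0.002, -1.0]]
contact_force: [0.5, 0.4, 0.1]
finger_gap: 33.9
grip_force: 0.0
```

Request:
jog_arm([
  [[0, 0, 0, 0], [0, 0, 0, 0], [0, 0, 0, 0], [0, 0, 0, 0], [0, 0, 0, 0], [0, 0, 0, 0]],
], fingers=1, newtons=70)

```text
time_s: 10.95
position: [643.2, -69.3, 32.0]
tcp_rot: [[0.294, 0.956, 0.003], [0.956, -0.294, -0.0], [0.001, 0.003, -1.0]]
contact_force: [-0.4, 0.0, 7.7]
finger_gap: 17.0
grip_force: 69.2
```

Request:
jog_arm([
  [[0, 0, -0.05, 0], [0, 0, -0.15, 0], [0, 0, -0.3, 0], [0, 0, -0.5, 0], [0, 0, -0.62, 0], [0, 0, -0.62, 0], [0, 0, -0.62, 0]],
])

```text
time_s: 11.65
position: [641.9, -69.5, 154.4]
tcp_rot: [[0.294, 0.956, 0.001], [0.956, -0.294, -0.001], [-0.0, 0.001, -1.0]]
contact_force: [-0.6, -0.4, -2.0]
finger_gap: 17.1
grip_force: 68.3
```

```bash
python3 - <<'E'
from h import *
# slot mouth/axis
a=np.radians(79.1);o=np.array([np.cos(a),np.sin(a)])
sl=np.array([546.5,-368.8])+85*o;print('slot',sl)
for e in (60,):
    t=sl+o*(110+e); print('handle for tip',e,'outside',t)
    plan([(t[0],t[1],152,79.1)])
cm=camera_model('wrist');im,d=grab_frame('wrist');W=cloud('wrist',d,cm);save('w3',im)
for n in('side',):
    im,d=grab_frame(n);W=cloud(n,d);save('side1',im[120:300,180:420])
    for t in ('gauge','gauge_tip','slot'):
        for r in models.landmark_of(t,n)[:1]:
            u=np.round(r['uv']).astype(int);print(t,r['p'],u,W[u[1],u[0]])
    r=models.masks_of('gauge',n)[0];w=W[r['mask']];w=w[w[:,2]>60];b=cv2.minAreaRect(np.float32(w[:,:2]));print(b,np.nanpercentile(w[:,2],[2,10,25,50]))
E
```

```text
slot [ 562.57311265 -285.33350942]
handle for tip 60 outside [ 594.71933796 -118.40052826]
at 11.65 [641.9 -69.5 154.4] yaw 72.9 gap 17.1 F [-0.6 -0.4 -2. ] grip 68.3
-> [ 595. -118.  152.] [-0.303, -0.154, 0.012, -0.072] rows~ 1.7
gauge 0.69 [262 195] [644.19764467 -45.77811881 137.64041253]
gauge_tip 0.19 [264 193] [639.8308507  -49.98698804 140.7076055 ]
slot 0.97 [300 164] [ 561.24014487 -291.53020698  107.7453583 ]
((618.7401123046875, -178.8430633544922), (293.6147155761719, 53.11955261230469), 80.62362670898438) [129.36241994 131.7228958  132.79020587 135.56763182]
```

View pics/w3.png

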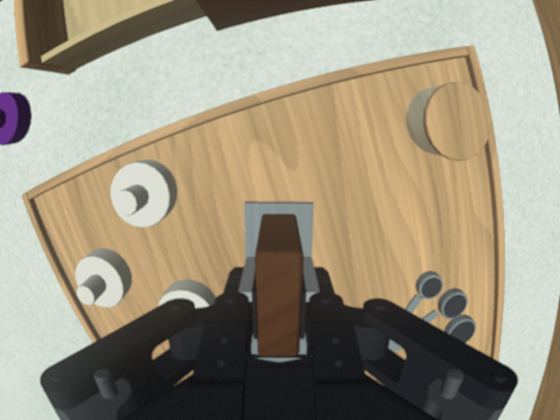

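The wrist picture shows the handle held at (280,285) with the blade's rear end at (280,205). I'll check the blade's height and tilt, then align it outside the slot.

Request:
jog_arm([
  [[-0.1, -0.05, 0, -0.03], [-0.2, -0.1, 0, -0.06], [-0.3, -0.154, 0, -0.072], [-0.303, -0.154, 0, -0.072], [-0.303, -0.154, 0, -0.072], [-0.303, -0.154, 0, -0.072]],
])

```text
time_s: 12.55
position: [595.0, -117.2, 153.7]
tcp_rot: [[0.188, 0.982, 0.0], [0.982, -0.188, 0.001], [0.001, 0.0, -1.0]]
contact_force: [-0.3, 0.2, -1.2]
finger_gap: 17.1
grip_force: 68.5
```

```bash
cat > g.py <<'E'
from h import *
s=env.observe();p=np.array(s['position']);R=np.array(s['tcp_rot'])
gx=-R[:2,0];gx=gx/np.linalg.norm(gx);gy=np.array([-gx[1],gx[0]])
print('tcp',np.round(p,1),'yaw',np.degrees(np.arctan2(R[1,0],R[0,0])))
for n in('side','top','wrist'):
    cm=camera_model(n);im,d=grab_frame(n);W=cloud(n,d,cm)
    if n!='wrist': save(n+'g%d'%(s['time_s']*10),im)
    Q=W[...,:2]-p[:2];a=Q@gx;b=Q@gy;c=W[...,2]-p[2]
    k=(abs(a-40)<85)&(abs(b)<25)&(c>-45)&(c<-8)
    if n=='wrist':k&=(a<-20)
    for lo in range(-40,125,15):
        q=k&(a>=lo)&(a<lo+15)
        if q.sum()>4: print(n,lo,q.sum(),'c',np.round(np.median(c[q]),1),'b',np.round([b[q].min(),b[q].max()],1))
    q=k&(c>-30)
    if q.any(): print(n,'amin/amax',np.round(np.nanpercentile(a[q],[1,99]),1))
    for t in ('gauge_tip','slot'):
        for r in models.landmark_of(t,n)[:1]:
            u=np.round(r['uv']).astype(int);w=W[u[1],u[0]];print(t,round(r['p'],2),u,np.round(w,1))
E
python3 g.py
```

```text
tcp [ 595.  -117.2  153.7] yaw 79.1567712361377
side -40 57 c -20.0 b [-15.1  19.1]
side -25 35 c -20.1 b [-16.5  19.4]
side -10 29 c -20.1 b [-17.1  18. ]
side 5 12 c -19.8 b [-16.6  -7.4]
side 20 16 c -20.5 b [-17.1  -5.9]
side 35 13 c -20.7 b [-16.5  -4.5]
side 50 14 c -20.6 b [-17.   -6.4]
side 65 12 c -20.4 b [-16.6  -6.7]
side 80 14 c -20.3 b [-16.1  -2.8]
side 95 17 c -20.6 b [-17.2   0.8]
side amin/amax [-33.2 107. ]
gauge_tip 0.78 [293 163] [ 574.6 -111.8  189.5]
slot 0.67 [300 163] [ 561.3 -296.1  108.8]
top -40 11 c -20.2 b [-17.5  -5.2]
top amin/amax [-30.3 -26.8]
slot 0.91 [382 225] [ 562.3 -285.9  108.4]
wrist -40 978 c -19.3 b [-18.3  17.7]
wrist -25 346 c -19.3 b [-18.4  17.7]
wrist amin/amax [-30.6 -20.2]
```

Request:
jog_arm([
  [[-0.05, 0, 0.03, 0], [-0.1, 0, 0.06, 0], [-0.15, 0, 0.084, 0], [-0.2, 0, 0.084, 0], [-0.2, 0, 0.084, 0], [-0.2, 0, 0.084, 0]],
])

```text
time_s: 13.6
position: [587.1, -157.8, 137.1]
tcp_rot: [[0.19, 0.982, 0.0], [0.982, -0.19, 0.0], [0.0, 0.0, -1.0]]
contact_force: [0.3, -0.2, -1.1]
finger_gap: 17.3
grip_force: 68.5
```

```bash
python3 g.py | grep -v top; python3 - <<'E'
import cv2,glob
f=sorted(glob.glob('pics/sideg*.png'))[-1];a=cv2.imread(f);a=cv2.resize(a[130:220,240:350],None,fx=6,fy=6,interpolation=cv2.INTER_CUBIC)
f=sorted(glob.glob('pics/topg*.png'))[-1];b=cv2.imread(f)[185:265,320:450];b=cv2.resize(b,None,fx=5,fy=5,interpolation=cv2.INTER_CUBIC)
cv2.imwrite('pics/s2.png',a)
E
```

```text
tcp [ 587.1 -157.8  137.1] yaw 79.07474094802126
side -40 56 c -19.6 b [-15.5  18.8]
side -25 34 c -19.4 b [-17.   19.2]
side -10 19 c -20.2 b [-16.8  19.8]
side 5 18 c -19.8 b [-17.2  -6.7]
side 20 12 c -20.7 b [-17.7  -6. ]
side 35 13 c -20.8 b [-16.7  -5.2]
side 50 11 c -20.3 b [-17.  -7.]
side 65 10 c -20.9 b [-16.5  -6. ]
side 80 13 c -20.5 b [-17.6  -4. ]
side 95 14 c -20.5 b [-17.4  -0.5]
side 110 12 c -31.6 b [-24.6 -13.3]
side amin/amax [-33.3 107.6]
gauge_tip 0.74 [298 164] [ 567.  -294.9  106.2]
slot 0.72 [304 163] [ 550.  -298.7  107.8]
gauge_tip 0.64 [157 160] [729.3 236.8  94.7]
wrist -40 1085 c -19.3 b [-18.4  17.8]
wrist -25 302 c -19.3 b [-18.4  17.8]
wrist amin/amax [-31.9 -20.3]
gauge_tip 0.66 [278 255] [ 591.5 -132.5  171.9]
```

View pics/s2.png

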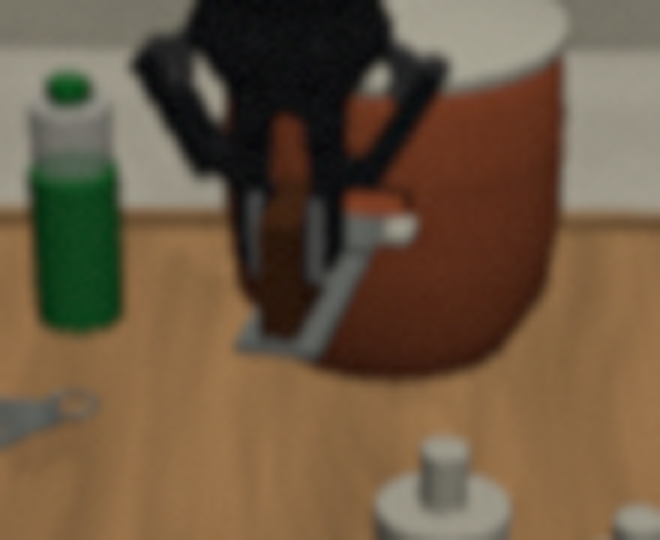

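The crop shows the blade tip at (365,225), just outside the slot and in line with it above the sill. I'll slide it in gently.

Request:
jog_arm([
  [[-0.03, 0, 0, 0], [-0.06, 0, 0, 0], [-0.09, 0, 0, 0], [-0.12, 0, 0, 0], [-0.15, 0, 0, 0], [-0.18, 0, 0, 0], [-0.18, 0, 0, 0]],
])

```text
time_s: 14.75
position: [579.9, -194.3, 136.8]
tcp_rot: [[0.19, 0.982, -0.0], [0.982, -0.19, -0.0], [-0.001, -0.0, -1.0]]
contact_force: [-0.8, -0.2, -2.0]
finger_gap: 17.2
grip_force: 68.5
```

```bash
python3 g.py | grep -E "side|tcp|slot"; python3 - <<'E'
from h import *
import glob
f=sorted(glob.glob('pics/sideg*.png'))[-1];a=cv2.imread(f);a=cv2.resize(a[130:220,250:350],None,fx=6,fy=6,interpolation=cv2.INTER_CUBIC)
cv2.imwrite('pics/s3.png',a)
E
```

```text
tcp [ 579.9 -194.3  136.8] yaw 79.02667112446741
side -40 45 c -20.7 b [-16.9  17.4]
side -25 34 c -19.9 b [-16.4  19.1]
side -10 21 c -20.4 b [-16.6  19.8]
side 5 15 c -20.3 b [-17.   -7.1]
side 20 12 c -20.2 b [-16.8  -5.4]
side 35 10 c -20.2 b [-16.5  -4.2]
side 50 11 c -20.4 b [-16.3  -6.1]
side 65 14 c -21.5 b [-21.6  -6.6]
side 80 34 c -22.1 b [-24.   -3.6]
side 95 37 c -20.4 b [-23.4  -2. ]
side amin/amax [-32.1 103.5]
slot 0.75 [298 163] [ 564.5 -184.5  157.7]
```

View pics/s3.png

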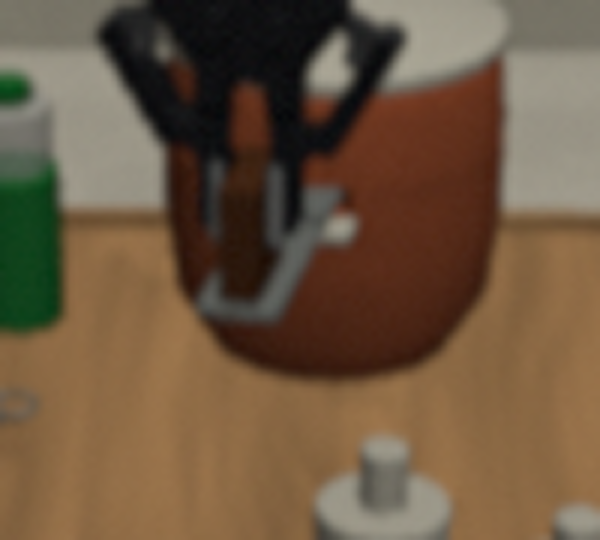

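The crop shows the tip entering the slot at (335,195) without contact. 24 mm remain, then I hold.

Request:
jog_arm([
  [[-0.03, 0, 0, 0], [-0.06, 0, 0, 0], [-0.09, 0, 0, 0], [-0.12, 0, 0, 0], [-0.12, 0, 0, 0], [-0.12, 0, 0, 0], [-0.12, 0, 0, 0]],
])

```text
time_s: 15.9
position: [575.8, -216.1, 137.0]
tcp_rot: [[0.188, 0.982, 0.0], [0.982, -0.188, 0.0], [0.0, 0.0, -1.0]]
contact_force: [0.7, 0.9, -1.7]
finger_gap: 17.4
grip_force: 68.5
```

```bash
python3 g.py | grep -E "side|tcp|slot|tip"; python3 - <<'E'
from h import *
import glob
f=sorted(glob.glob('pics/sideg*.png'))[-1];a=cv2.imread(f);a=cv2.resize(a[145:195,270:330],None,fx=10,fy=10,interpolation=cv2.INTER_CUBIC)
cv2.imwrite('pics/s4.png',a)
E
```

```text
tcp [ 575.8 -216.1  137. ] yaw 79.14135808335861
side -40 49 c -19.7 b [-16.5  17.5]
side -25 33 c -19.5 b [-17.2  20. ]
side -10 20 c -19.9 b [-16.4  18.8]
side 5 14 c -19.5 b [-16.7  -6.7]
side 20 8 c -20.9 b [-16.4  -7.2]
side 35 12 c -20.9 b [-16.6  -3.8]
side 50 22 c -29.0 b [-23.8  -5.7]
side 65 48 c -20.8 b [-24.3  -6.9]
side 80 7 c -21.6 b [-24.6  -7.9]
side amin/amax [-33.5  83.1]
gauge_tip 0.84 [301 155] [ 557.3 -205.8  170.8]
slot 0.92 [299 164] [ 562.3 -205.3  145.8]
gauge_tip 0.44 [147 256] [506.5 279.2  17. ]
gauge_tip 0.39 [178   3] [530.9 -30.7  32.7]
```

View pics/s4.png

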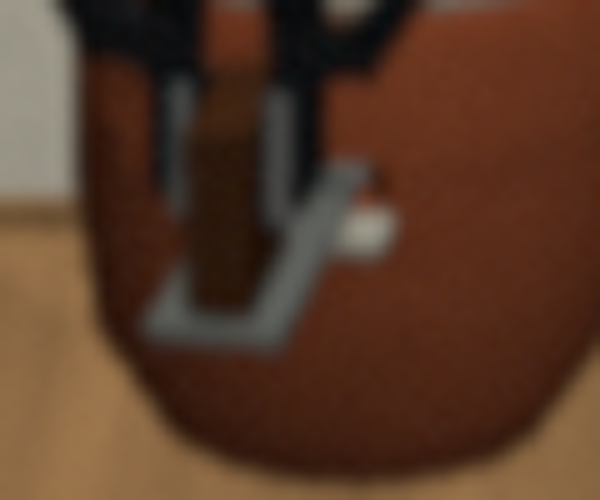

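The crop shows the blade level in the slot with its line about at the mouth, near (360,180). I'll go 2 mm more, hold, then draw out.

Request:
jog_arm([
  [[-0.01, 0, 0, 0], [-0.01, 0, 0, 0], [-0.01, 0, 0, 0], [-0.01, 0, 0, 0], [-0.01, 0, 0, 0], [-0.01, 0, 0, 0], [-0.01, 0, 0, 0], [-0.01, 0, 0, 0], [-0.01, 0, 0, 0], [-0.01, 0, 0, 0], [-0.01, 0, 0, 0], [-0.01, 0, 0, 0]],
])

```text
time_s: 17.55
position: [575.4, -218.4, 136.9]
tcp_rot: [[0.189, 0.982, 0.0], [0.982, -0.189, -0.0], [-0.0, 0.0, -1.0]]
contact_force: [-0.1, 0.0, -1.1]
finger_gap: 17.0
grip_force: 68.5
```

Request:
jog_arm([
  [[0, 0, 0, 0], [0, 0, 0, 0], [0, 0, 0, 0], [0, 0, 0, 0], [0, 0, 0, 0], [0.05, 0, 0, 0], [0.12, 0, 0, 0], [0.2, 0, 0, 0], [0.3, 0, 0, 0], [0.4, 0, 0, 0], [0.4, 0, 0, 0]],
])

```text
time_s: 18.65
position: [591.3, -134.1, 137.3]
tcp_rot: [[0.183, 0.983, 0.001], [0.983, -0.183, 0.002], [0.002, 0.001, -1.0]]
contact_force: [-0.0, 1.7, -2.4]
finger_gap: 16.9
grip_force: 68.5
```

```bash
cat >> h.py <<'E'
C0=np.array([765.3,263.5]);EX=np.array([.9981,-.0611]);EY=np.array([.0611,.9981]);IN=-268.
def dr(x,y): # drawer_in coords -> world xy
    return C0+EX*(IN+x)+EY*y
E
python3 - <<'E'
from h import *
im,d=grab_frame('top');W=cloud('top',d);P=W[...,:2]-C0;cx=P@EX;cy=P@EY;Z=W[...,2]
k=(Z>75)&(Z<92)&(abs(cy)<145)&(cx<-200)&(cx>-330);print('panel cx',np.percentile(cx[k],[2,10,50,90,98]))
k=(Z>13)&(Z<20)&(cx<-125)&(cx>-280)&(abs(cy)<165);print('floor cx',np.percentile(cx[k],[.5,2,98,99.5]),'cy',np.percentile(cy[k],[.5,1,99,99.5]),'z',np.median(Z[k]))
for r in models.masks_of('weight1','top'):
    w=W[r['mask']];w=w[w[:,2]>50]
    if len(w): print('knob',round(r['p'],2),np.round(np.median(w,0),1))
g=dr(112,30);print(g)
plan([(560,-60,215,79),(*g,200,86.5),(*g,42,86.5)])
E
```

```text
panel cx [-277.09815713 -276.18849452 -271.37102253 -266.53888743 -265.52057109]
floor cx [-263.74248576 -261.61822879 -127.79291772 -125.75727494] cy [-156.66264037 -140.04166182  148.06387927  149.14982246] z 16.099037232289636
knob 0.94 [441.1 -89.3  61. ]
knob 0.66 [527.1 -20.1  61. ]
knob 0.59 [486.  -94.7 516.7]
knob 0.56 [382.8 118.3  52.7]
[611.4294 302.9746]
at 18.75 [ 590.7 -138.3  137. ] yaw 79.2 gap 17.4 F [-0.1 -0.2 -1.6] grip 68.5
-> [560. -60. 215.] [0.356, -0.224, -0.39, 0.003] rows~ 2.9
-> [588. 138. 207.] [1.0, -0.051, 0.041, -0.048] rows~ 5.0
-> [611. 303. 200.] [0.832, 0.017, 0.034, -0.04] rows~ 4.2
-> [611. 303.  42.] [0.0, 0.0, 0.79, -0.0] rows~ 4.0
```

```bash
sed -i 's/IN=-268./IN=-265.5/' h.py; python3 - <<'E'
from h import *
g=dr(96,30);print(g)
plan([(560,-60,215,79),(*g,180,86.5),(*g,42,86.5)])
E
```

```text
[597.95505 303.79945]
at 18.75 [ 590.7 -138.3  137. ] yaw 79.2 gap 17.4 F [-0.1 -0.2 -1.6] grip 68.5
-> [560. -60. 215.] [0.356, -0.224, -0.39, 0.003] rows~ 2.9
-> [581. 140. 196.] [1.0, -0.088, 0.096, -0.048] rows~ 5.0
-> [598. 304. 180.] [0.825, -0.013, 0.079, -0.039] rows~ 4.1
-> [598. 304.  42.] [0.0, 0.0, 0.69, -0.0] rows~ 3.4
```

Request:
jog_arm([
  [[0.1, -0.05, -0.1, 0], [0.2, -0.12, -0.25, 0], [0.356, -0.224, -0.39, 0], [0.356, -0.224, -0.39, 0], [0.356, -0.224, -0.39, 0]],
])

```text
time_s: 19.25
position: [560.1, -61.3, 215.8]
tcp_rot: [[0.188, 0.982, 0.002], [0.982, -0.188, -0.001], [-0.001, 0.002, -1.0]]
contact_force: [0.0, -0.7, -1.3]
finger_gap: 17.0
grip_force: 68.7
```

Request:
jog_arm([
  [[0.15, -0.01, 0.01, -0.01], [0.35, -0.03, 0.03, -0.02], [0.55, -0.05, 0.05, -0.03], [0.75, -0.07, 0.07, -0.04], [0.92, -0.088, 0.09, -0.048], [1.0, -0.088, 0.096, -0.048], [1.0, -0.088, 0.096, -0.048]],
])

```text
time_s: 19.95
position: [580.1, 140.0, 194.3]
tcp_rot: [[0.115, 0.993, -0.002], [0.993, -0.115, 0.001], [0.001, -0.002, -1.0]]
contact_force: [-1.1, -0.1, -2.1]
finger_gap: 17.0
grip_force: 68.7
```

Request:
jog_arm([
  [[0.15, 0, 0.02, -0.01], [0.35, 0, 0.04, -0.02], [0.55, -0.01, 0.05, -0.03], [0.72, -0.013, 0.07, -0.039], [0.825, -0.013, 0.079, -0.039], [0.825, -0.013, 0.079, -0.039], [0.825, -0.013, 0.079, -0.039]],
])

```text
time_s: 20.65
position: [598.0, 300.5, 178.8]
tcp_rot: [[0.061, 0.998, -0.001], [0.998, -0.061, -0.002], [-0.002, -0.001, -1.0]]
contact_force: [-0.3, -0.1, -1.3]
finger_gap: 16.9
grip_force: 68.7
```

```bash
python3 - <<'E'
from h import *
g=dr(96,30);plan([(*g,60,86.5),(*g,41,86.5)])
E
```

```text
at 20.65 [598.  300.5 178.8] yaw 86.5 gap 16.9 F [-0.3 -0.1 -1.3] grip 68.7
-> [598. 304.  60.] [0.017, -0.001, 0.594, -0.0] rows~ 3.0
-> [598. 304.  41.] [0.0, 0.0, 0.095, -0.0] rows~ 0.5
```

Request:
jog_arm([
  [[0.015, 0, 0.15, 0], [0.015, 0, 0.3, 0], [0.015, 0, 0.45, 0], [0.015, 0, 0.56, 0], [0.015, 0, 0.62, 0], [0.015, 0, 0.66, 0], [0.015, 0, 0.69, 0], [0.015, 0, 0.69, 0], [0.015, 0, 0.69, 0]],
])

```text
time_s: 21.55
position: [597.9, 305.6, 42.8]
tcp_rot: [[0.06, 0.998, 0.001], [0.998, -0.06, 0.0], [0.001, 0.001, -1.0]]
contact_force: [0.0, 0.3, -1.3]
finger_gap: 16.8
grip_force: 68.7
```

Request:
jog_arm([
  [[0, 0, 0, 0], [0, 0, 0, 0], [0, 0, 0, 0], [0, 0, -0.1, 0], [0, 0, -0.3, 0], [0, 0, -0.5, 0], [0, 0, -0.75, 0], [0, 0, -0.75, 0]],
], fingers=0.35)

```text
time_s: 22.35
position: [599.5, 307.8, 199.9]
tcp_rot: [[0.059, 0.998, 0.009], [0.998, -0.059, 0.005], [0.006, 0.009, -1.0]]
contact_force: [-0.1, 0.3, -0.8]
finger_gap: 27.6
grip_force: 0.0
```

```bash
python3 - <<'E'
from h import *
for n in ('top','side'):
    im,d=grab_frame(n);W=cloud(n,d);save(n+'2',im)
    for t in ('gauge','weight1'):
        for r in models.masks_of(t,n):
            w=W[r['mask']];zz=w[:,2];q=w[(zz>np.nanmax(zz)-12)]
            P=np.median(q,0);c=P[:2]-C0;print(n,t,round(r['p'],2),np.round(r['uv']),np.round(P,1),'drawer',np.round([c@EX-IN,c@EY],1))
plan([(528.2,-20,150,86.5)])
E
```

```text
top gauge 0.86 [152. 218.] [597.3 305.   73.7] drawer [95.3 31.2]
top gauge 0.55 [425. 228.] [ 544.6 -365.9  211.6] drawer [  83.7 -641.7]
top weight1 0.78 [316. 247.] [ 520.  -146.7   61.2] drawer [  45.7 -424.4]
top weight1 0.67 [213. 303.] [382.8 118.2  53. ] drawer [-107.4 -168.4]
top weight1 0.64 [296. 276.] [441.1 -89.4  61. ] drawer [ -36.5 -372. ]
top weight1 0.56 [268. 243.] [527.1 -20.   61.5] drawer [  45.1 -297.5]
side gauge 0.81 [272. 339.] [598.7 312.5  73.8] drawer [96.2 38.8]
side gauge 0.71 [208. 344.] [642.6 314.1 239.8] drawer [140.  43.]
side gauge 0.38 [222. 197.] [658.2 289.6 291.6] drawer [157.   19.5]
side weight1 0.72 [345. 227.] [443.9 -83.3  58.7] drawer [ -34.1 -365.7]
side weight1 0.69 [383. 282.] [385.1 123.5  51.8] drawer [-105.4 -163. ]
side weight1 0.58 [312. 244.] [527.4 -13.7  58.9] drawer [  45.  -291.2]
side weight1 0.5 [317. 213.] [535.4 298.4 290.6] drawer [33.9 20.7]
side weight1 0.35 [292. 349.] [583.9 313.4 198.8] drawer [81.4 38.7]
at 22.65 [596.9 304.9 190.3] yaw 86.6 gap 27.7 F [ 0.6 -0.4  0.6] grip 0.0
-> [555. 107. 166.] [-1.0, -0.15, 0.124, 0.001] rows~ 5.1
-> [528. -20. 150.] [-0.642, -0.096, 0.079, 0.0] rows~ 3.3
```

View pics/side2.png

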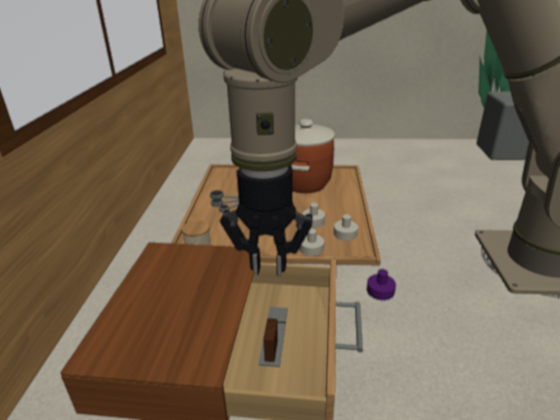

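The picture shows the gauge flat in the drawer at (272,340) and the weights unmoved. Next I turn the wrist a quarter and take the first weight.

```bash
python3 - <<'E'
from h import *
print(np.round(env.observe()['joint_positions'],1))
plan([(528.2,-20,150,176.5),(528.2,-20,38,176.5)])
E
```

```text
[  1.   33.8 -47.8  77.1  24.8  79.8 -49.6]
at 22.65 [596.9 304.9 190.3] yaw 86.6 gap 27.7 F [ 0.6 -0.4  0.6] grip 0.0
-> [555. 107. 166.] [-1.0, -0.15, 0.124, -0.637] rows~ 6.8
-> [528. -20. 150.] [-0.292, -0.58, 0.079, -0.409] rows~ 4.4
-> [528. -20.  38.] [0.0, 0.0, 0.56, -0.0] rows~ 2.8
```

```bash
python3 - <<'E'
from h import *
plan([(528.2,-20,150,-3.5)])
E
```

```text
at 22.65 [596.9 304.9 190.3] yaw 86.6 gap 27.7 F [ 0.6 -0.4  0.6] grip 0.0
-> [555. 107. 166.] [-1.0, -0.15, 0.124, 0.638] rows~ 6.9
-> [528. -20. 150.] [-0.448, 0.47, 0.079, 0.41] rows~ 4.4
```

Request:
jog_arm([
  [[-0.2, -0.03, 0, 0.09], [-0.4, -0.06, 0.03, 0.18], [-0.6, -0.09, 0.06, 0.27], [-0.75, -0.12, 0.09, 0.36], [-0.9, -0.15, 0.12, 0.45], [-1.0, -0.15, 0.124, 0.55], [-1.0, -0.15, 0.124, 0.638], [-1.0, -0.15, 0.124, 0.638], [-1.0, -0.15, 0.124, 0.638]],
], fingers=0.2)

```text
time_s: 23.55
position: [555.2, 108.0, 166.6]
tcp_rot: [[0.848, 0.53, -0.001], [0.53, -0.848, 0.0], [-0.001, -0.001, -1.0]]
contact_force: [0.6, 1.0, -0.3]
finger_gap: 34.2
grip_force: 0.0
```

```bash
python3 - <<'E'
from h import *
print(np.round(env.observe()['joint_positions'],1))
plan([(528.2,-20,150,-3.5),(528.2,-20,38,-3.5)])
E
```

```text
[ 17.6  18.7 -39.7  96.   12.6  69.9 -82.9]
at 23.55 [555.2 108.  166.6] yaw 32.0 gap 34.2 F [ 0.6  1.  -0.3] grip 0.0
-> [528. -20. 150.] [-0.454, 0.471, 0.083, 0.413] rows~ 4.4
-> [528. -20.  38.] [0.0, 0.0, 0.56, -0.0] rows~ 2.8
```

Decreasing yaw runs joint 7 toward its limit, so I'll turn the other way.

```bash
python3 - <<'E'
from h import *
plan([(540,40,160,104),(528.2,-20,150,176.5),(528.2,-20,38,176.5)])
E
```

```text
at 23.55 [555.2 108.  166.6] yaw 32.0 gap 34.2 F [ 0.6  1.  -0.3] grip 0.0
-> [540.  40. 160.] [-0.245, 0.248, 0.033, -0.837] rows~ 9.0
-> [528. -20. 150.] [-0.277, -0.13, 0.05, -0.844] rows~ 9.1
-> [528. -20.  38.] [0.0, 0.0, 0.56, -0.0] rows~ 2.8
```

Request:
jog_arm([
  [[-0.03, 0.03, 0, -0.09], [-0.06, 0.06, 0, -0.18], [-0.1, 0.1, 0, -0.27], [-0.13, 0.13, 0, -0.36], [-0.16, 0.16, 0, -0.45], [-0.2, 0.2, 0, -0.54], [-0.245, 0.248, 0.03, -0.63], [-0.245, 0.248, 0.03, -0.73], [-0.245, 0.248, 0.033, -0.837], [-0.245, 0.248, 0.033, -0.837], [-0.245, 0.248, 0.033, -0.837]],
])

```text
time_s: 24.65
position: [540.0, 40.1, 160.3]
tcp_rot: [[-0.236, 0.972, -0.0], [0.972, 0.236, 0.001], [0.001, -0.0, -1.0]]
contact_force: [0.2, 0.2, -0.0]
finger_gap: 33.7
grip_force: 0.0
```

Request:
jog_arm([
  [[-0.03, -0.02, 0, -0.09], [-0.06, -0.04, 0, -0.18], [-0.1, -0.06, 0, -0.27], [-0.15, -0.08, 0, -0.36], [-0.2, -0.1, 0, -0.45], [-0.25, -0.13, 0, -0.54], [-0.277, -0.13, 0.03, -0.63], [-0.277, -0.13, 0.05, -0.73], [-0.277, -0.13, 0.05, -0.844], [-0.277, -0.13, 0.05, -0.844], [-0.277, -0.13, 0.05, -0.844]],
])

```text
time_s: 25.75
position: [528.0, -20.1, 150.6]
tcp_rot: [[-0.998, 0.07, 0.0], [0.07, 0.998, 0.0], [-0.0, 0.0, -1.0]]
contact_force: [-0.1, -0.7, -0.3]
finger_gap: 34.5
grip_force: 0.0
```

```bash
cat > w.py <<'E'
from h import *
import sys
print(np.round(env.observe()['joint_positions'],1))
n=sys.argv[1]
cm=camera_model(n);im,d=grab_frame(n);W=cloud(n,d,cm)
for r in models.masks_of('weight1',n):
    w=W[r['mask']];w=w[np.isfinite(w[:,0])];m=im[r['mask']].mean(0)
    lo=w[(w[:,2]>25)&(w[:,2]<40)];b=cv2.minEnclosingCircle(np.float32(w[(w[:,2]>12)][:,:2])) if len(w)>5 else 0
    kn=w[w[:,2]>np.max(w[:,2])-8]
    c=b[0]-C0
    print(round(r['p'],2),np.round(r['uv']),'disc',np.round(b[0],1),round(b[1],1),'knob',np.round(np.median(kn,0),1),'rgb',np.round(m),'drawer',np.round([c@EX-IN,c@EY],1))
E
python3 w.py wrist; python3 w.py top;python3 - <<'E'
from h import *
plan([(528.2,-20,38,176.5)])
E
```

```text
[ 49.   20.7 -60.8 101.8  19.3  68.8  68.6]
0.91 [103. 217.] disc [ 522.  -187.6] 30.4 knob [ 521.  -185.6   61.4] rgb [177. 179. 166.] drawer [  50.3 -465.1]
0.88 [421.  40.] disc [382.5 118. ] 30.2 knob [383.  116.8  53.4] rgb [ 94.  63. 118.] drawer [-107.7 -168.6]
0.82 [190. 114.] disc [441.6 -87.8] 30.0 knob [441.7 -87.   61.4] rgb [194. 197. 184.] drawer [ -36.1 -370.4]
0.56 [278. 209.] disc [526.9 -19.9] 30.0 knob [526.2 -20.   61.6] rgb [192. 195. 181.] drawer [  44.9 -297.5]
[ 49.   20.7 -60.8 101.8  19.3  68.8  68.7]
0.95 [211. 302.] disc [382.3 117.9] 29.9 knob [382.5 118.1  53.2] rgb [76. 46. 91.] drawer [-107.9 -168.8]
0.78 [336. 247.] disc [ 521.5 -188.6] 29.8 knob [ 521.4 -187.7   60.8] rgb [146. 141. 132.] drawer [  49.8 -466.1]
0.46 [140. 235.] disc [573.9 270. ] 174.4 knob [494.  269.7  85.7] rgb [120. 106.  81.] drawer [74.1 -5.2]
0.18 [421. 231.] disc [ 552.7 -361.5] 91.4 knob [ 544.8 -366.9  212. ] rgb [137. 131. 122.] drawer [  91.5 -636.8]
at 25.95 [527.9 -20.3 150.6] yaw 176.1 gap 34.3 F [-0.1  0.8 -0.2] grip 0.0
-> [528. -20.  38.] [-0.001, 0.002, 0.563, -0.005] rows~ 2.8
```

One weight has been knocked to (522,-188). I'll grasp the first one here.

Request:
jog_arm([
  [[0, 0, 0.15, 0], [0, 0, 0.3, 0], [0, 0, 0.45, 0], [0, 0, 0.53, 0], [0, 0, 0.563, 0], [0, 0, 0.563, 0], [0, 0, 0.563, 0]],
])

```text
time_s: 26.65
position: [528.7, -20.3, 39.1]
tcp_rot: [[-0.998, 0.066, 0.002], [0.066, 0.998, -0.0], [-0.002, -0.0, -1.0]]
contact_force: [-0.5, 0.9, 0.2]
finger_gap: 34.2
grip_force: 0.0
```

Request:
jog_arm([
  [[0, 0, 0, 0], [0, 0, 0, 0], [0, 0, 0, 0], [0, 0, 0, 0], [0, 0, 0, 0]],
], fingers=1, newtons=70)

```text
time_s: 27.15
position: [528.7, -20.4, 39.4]
tcp_rot: [[-0.998, 0.066, 0.002], [0.066, 0.998, -0.001], [-0.002, -0.001, -1.0]]
contact_force: [-2.1, 0.0, 7.2]
finger_gap: 19.9
grip_force: 68.2
```

Request:
jog_arm([
  [[0, 0, -0.05, 0], [0, 0, -0.15, 0], [0, 0, -0.3, 0], [0, 0, -0.5, 0], [0, 0, -0.62, 0], [0, 0, -0.62, 0], [0, 0, -0.62, 0]],
])

```text
time_s: 27.85
position: [527.9, -20.7, 162.3]
tcp_rot: [[-0.998, 0.066, 0.001], [0.066, 0.998, -0.001], [-0.001, -0.001, -1.0]]
contact_force: [-0.9, 0.0, -1.4]
finger_gap: 19.9
grip_force: 68.5
```

```bash
python3 - <<'E'
from h import *
g=dr(38,85);print(g)
plan([(*g,165,176.5),(*g,47,176.5)])
E
```

```text
[543.42575 362.23875]
at 27.85 [527.9 -20.7 162.3] yaw 176.2 gap 19.9 F [-0.9  0.  -1.4] grip 68.5
-> [536. 179. 164.] [0.026, 1.0, -0.008, -0.002] rows~ 5.0
-> [543. 362. 165.] [0.021, 0.916, -0.006, -0.002] rows~ 4.6
-> [543. 362.  47.] [-0.0, -0.0, 0.59, -0.0] rows~ 3.0
```

Request:
jog_arm([
  [[0.01, 0.15, 0, 0], [0.01, 0.35, 0, 0], [0.02, 0.55, 0, 0], [0.026, 0.75, 0, 0], [0.026, 0.92, 0, 0], [0.026, 1.0, 0, 0], [0.026, 1.0, 0, 0]],
])

```text
time_s: 28.55
position: [534.3, 182.5, 160.7]
tcp_rot: [[-0.998, 0.061, -0.002], [0.061, 0.998, 0.001], [0.002, 0.001, -1.0]]
contact_force: [0.7, 1.0, -1.6]
finger_gap: 19.4
grip_force: 68.8
```

Request:
jog_arm([
  [[0.01, 0.15, 0, 0], [0.01, 0.35, 0, 0], [0.02, 0.55, 0, 0], [0.02, 0.72, 0, 0], [0.02, 0.86, 0, 0], [0.02, 0.92, 0, 0], [0.02, 0.92, 0, 0], [0.02, 0.92, 0, 0]],
])

```text
time_s: 29.35
position: [544.4, 361.6, 161.1]
tcp_rot: [[-0.998, 0.067, -0.001], [0.067, 0.998, -0.002], [0.0, -0.002, -1.0]]
contact_force: [-0.1, -0.3, -1.8]
finger_gap: 19.9
grip_force: 68.9
```

```bash
python3 - <<'E'
from h import *
g=dr(38,85)
plan([(*g,47.5,176.5)]);print(np.round(env.observe()['joint_positions'],1))
E
```

```text
at 29.35 [544.4 361.6 161.1] yaw 176.2 gap 19.9 F [-0.1 -0.3 -1.8] grip 68.9
-> [543. 362.  47.] [0.005, 0.004, 0.568, -0.004] rows~ 2.8
[  1.   36.7 -56.9  81.8  30.8  78.1  29.2]
```

Request:
jog_arm([
  [[0.005, 0.004, 0.12, 0], [0.005, 0.004, 0.27, 0], [0.005, 0.004, 0.4, 0], [0.005, 0.004, 0.48, 0], [0.005, 0.004, 0.53, 0], [0.005, 0.004, 0.56, 0], [0.005, 0.004, 0.568, 0], [0.005, 0.004, 0.568, 0], [0.005, 0.004, 0.568, 0]],
])

```text
time_s: 30.25
position: [543.4, 364.6, 49.2]
tcp_rot: [[-0.998, 0.066, 0.001], [0.066, 0.998, 0.001], [-0.001, 0.001, -1.0]]
contact_force: [-0.2, 0.2, -1.6]
finger_gap: 19.2
grip_force: 68.9
```

Request:
jog_arm([
  [[0, 0, 0, 0], [0, 0, 0, 0], [0, 0, 0, 0], [0, 0, -0.1, 0], [0, 0, -0.3, 0], [0, 0, -0.5, 0], [0, 0, -0.65, 0], [0, 0, -0.65, 0]],
], fingers=0.25)

```text
time_s: 31.05
position: [544.1, 366.3, 184.9]
tcp_rot: [[-0.998, 0.065, 0.006], [0.065, 0.998, 0.005], [-0.006, 0.005, -1.0]]
contact_force: [-0.3, 0.2, -0.8]
finger_gap: 32.0
grip_force: 0.0
```

```bash
python3 w.py top; python3 - <<'E'
from h import *
plan([(441.6,-87.8,140,176.5),(441.6,-87.8,39,176.5)])
E
```

```text
[  0.9  35.6 -57.6  80.3  30.1  79.8  29.5]
0.79 [335. 247.] disc [ 521.6 -188.6] 29.8 knob [ 521.4 -187.7   61.5] rgb [144. 139. 130.] drawer [  49.9 -466.1]
0.78 [113. 238.] disc [542.6 362.4] 29.6 knob [541.9 362.8  68.6] rgb [131. 128. 120.] drawer [37.2 85.1]
0.66 [209. 304.] disc [382.5 117.8] 29.7 knob [383.1 118.4  53.6] rgb [74. 44. 89.] drawer [-107.7 -168.9]
0.62 [295. 277.] disc [441.7 -88.7] 30.0 knob [441.1 -89.4  61.2] rgb [147. 143. 134.] drawer [ -36.  -371.3]
0.33 [425. 230.] disc [ 580.  -383.1] 123.3 knob [ 544.6 -367.1  211.9] rgb [135. 129. 120.] drawer [ 120.1 -656.7]
at 31.15 [543.2 364.6 180. ] yaw 176.2 gap 32.1 F [ 0.3 -0.1 -0.9] grip 0.0
-> [499. 167. 163.] [0.157, -1.0, 0.086, -0.001] rows~ 5.1
-> [454. -30. 145.] [0.159, -1.0, 0.087, -0.001] rows~ 5.1
-> [442. -88. 140.] [0.047, -0.29, 0.025, -0.0] rows~ 1.5
-> [442. -88.  39.] [0.0, 0.0, 0.505, -0.0] rows~ 2.5
```

Weight 1 is placed at drawer (37, 85). Next is weight 2 at (441.6,-88.3).

Request:
jog_arm([
  [[0.03, -0.25, 0.02, 0], [0.08, -0.5, 0.04, 0], [0.12, -0.75, 0.06, 0], [0.157, -1.0, 0.086, 0], [0.157, -1.0, 0.086, 0], [0.157, -1.0, 0.086, 0]],
])

```text
time_s: 31.75
position: [498.4, 164.2, 160.5]
tcp_rot: [[-0.998, 0.07, -0.001], [0.07, 0.998, -0.002], [0.001, -0.002, -1.0]]
contact_force: [-0.2, 1.2, -0.6]
finger_gap: 31.9
grip_force: 0.0
```

Request:
jog_arm([
  [[0.04, -0.25, 0.02, 0], [0.08, -0.5, 0.04, 0], [0.12, -0.75, 0.06, 0], [0.159, -1.0, 0.087, 0], [0.159, -1.0, 0.087, 0], [0.159, -1.0, 0.087, 0]],
])

```text
time_s: 32.35
position: [453.8, -30.5, 143.7]
tcp_rot: [[-0.998, 0.066, -0.0], [0.066, 0.998, 0.0], [0.0, 0.0, -1.0]]
contact_force: [0.0, 0.5, 0.2]
finger_gap: 31.8
grip_force: 0.0
```

Request:
jog_arm([
  [[0.047, -0.15, 0.02, 0], [0.047, -0.29, 0.02, 0], [0.047, -0.29, 0.02, 0], [0.047, -0.29, 0.02, 0]],
])

```text
time_s: 32.75
position: [441.4, -85.6, 139.9]
tcp_rot: [[-0.998, 0.063, 0.001], [0.063, 0.998, 0.001], [-0.001, 0.001, -1.0]]
contact_force: [0.2, 0.2, -0.3]
finger_gap: 31.8
grip_force: 0.0
```

```bash
python3 w.py wrist; python3 - <<'E'
from h import *
plan([(441.6,-88.3,39,176.5)])
E
```

```text
[ 67.3   7.7 -64.3 113.1   7.7  63.7  86.2]
0.65 [277. 211.] disc [440.9 -88. ] 29.6 knob [440.5 -88.1  61.6] rgb [183. 186. 174.] drawer [ -36.9 -370.7]
0.63 [177. 287.] disc [ 513.9 -187.6] 28.3 knob [ 514.5 -180.4   43.7] rgb [160. 162. 151.] drawer [  42.2 -465.6]
0.63 [486. 133.] disc [381.8 117.5] 30.2 knob [382.  115.5  53.3] rgb [ 82.  55. 104.] drawer [-108.4 -169.2]
at 32.85 [441.2 -85.4 139.9] yaw 176.5 gap 32.0 F [ 0.   0.3 -0.8] grip 0.0
-> [442. -88.  39.] [-0.002, -0.015, 0.504, -0.001] rows~ 2.5
```

Request:
jog_arm([
  [[0, -0.015, 0.1, 0], [0, -0.015, 0.25, 0], [0, -0.015, 0.4, 0], [0, -0.015, 0.47, 0], [0, -0.015, 0.504, 0], [0, -0.015, 0.504, 0], [0, -0.015, 0.504, 0]],
])

```text
time_s: 33.55
position: [441.0, -90.4, 39.7]
tcp_rot: [[-0.998, 0.065, 0.001], [0.065, 0.998, -0.0], [-0.001, -0.0, -1.0]]
contact_force: [-0.1, -0.5, 0.3]
finger_gap: 32.1
grip_force: 0.0
```

Request:
jog_arm([
  [[0, 0, 0, 0], [0, 0, 0, 0], [0, 0, 0, 0], [0, 0, 0, 0], [0, 0, 0, 0]],
], fingers=1)

```text
time_s: 34.05
position: [441.1, -90.8, 40.2]
tcp_rot: [[-0.998, 0.066, 0.002], [0.066, 0.998, -0.001], [-0.002, -0.001, -1.0]]
contact_force: [-1.4, 2.1, 6.9]
finger_gap: 19.5
grip_force: 68.2
```

Request:
jog_arm([
  [[0, 0, -0.05, 0], [0, 0, -0.15, 0], [0, 0, -0.3, 0], [0, 0, -0.5, 0], [0, 0, -0.62, 0], [0, 0, -0.62, 0], [0, 0, -0.62, 0]],
])

```text
time_s: 34.75
position: [440.2, -91.4, 163.3]
tcp_rot: [[-0.998, 0.066, 0.001], [0.066, 0.998, -0.002], [-0.001, -0.002, -1.0]]
contact_force: [0.7, 0.1, -2.3]
finger_gap: 19.4
grip_force: 68.7
```

```bash
python3 - <<'E'
from h import *
g=dr(38,0);print(g)
plan([(*g,165,176.5),(*g,48,176.5)])
E
```

```text
[538.23225 277.40025]
at 34.75 [440.2 -91.4 163.3] yaw 176.2 gap 19.4 F [ 0.7  0.1 -2.3] grip 68.7
-> [493. 106. 164.] [-0.196, 1.0, -0.006, -0.002] rows~ 5.1
-> [538. 277. 165.] [-0.173, 0.872, -0.004, -0.002] rows~ 4.4
-> [538. 277.  48.] [0.0, 0.0, 0.585, -0.0] rows~ 2.9
```

Request:
jog_arm([
  [[-0.03, 0.15, 0, 0], [-0.07, 0.35, 0, 0], [-0.11, 0.55, 0, 0], [-0.15, 0.75, 0, 0], [-0.18, 0.92, 0, 0], [-0.196, 1.0, 0, 0], [-0.196, 1.0, 0, 0]],
])

```text
time_s: 35.45
position: [491.6, 109.1, 161.7]
tcp_rot: [[-0.998, 0.061, -0.002], [0.061, 0.998, 0.002], [0.002, 0.002, -1.0]]
contact_force: [-0.6, -0.4, -1.6]
finger_gap: 19.8
grip_force: 68.8
```

Request:
jog_arm([
  [[-0.03, 0.15, 0, 0], [-0.07, 0.35, 0, 0], [-0.11, 0.55, 0, 0], [-0.14, 0.72, 0, 0], [-0.16, 0.83, 0, 0], [-0.173, 0.872, 0, 0], [-0.173, 0.872, 0, 0], [-0.173, 0.872, 0, 0], [-0.173, 0.872, 0, 0]],
])

```text
time_s: 36.35
position: [538.9, 275.8, 162.7]
tcp_rot: [[-0.998, 0.068, 0.0], [0.068, 0.998, -0.001], [-0.0, -0.001, -1.0]]
contact_force: [-0.4, -0.3, -1.6]
finger_gap: 19.6
grip_force: 68.9
```

```bash
python3 - <<'E'
from h import *
g=dr(38,0)
plan([(*g,48,176.5)])
E
```

```text
at 36.35 [538.9 275.8 162.7] yaw 176.1 gap 19.6 F [-0.4 -0.3 -1.6] grip 68.9
-> [538. 277.  48.] [0.004, 0.009, 0.574, -0.005] rows~ 2.9
```

Request:
jog_arm([
  [[0.004, 0.004, 0.12, 0], [0.004, 0.004, 0.27, 0], [0.004, 0.004, 0.4, 0], [0.004, 0.004, 0.48, 0], [0.004, 0.004, 0.53, 0], [0.004, 0.004, 0.56, 0], [0.004, 0.004, 0.577, 0], [0.004, 0.004, 0.577, 0], [0.004, 0.004, 0.577, 0]],
])

```text
time_s: 37.25
position: [538.2, 278.9, 48.3]
tcp_rot: [[-0.998, 0.066, 0.001], [0.066, 0.998, 0.0], [-0.001, 0.001, -1.0]]
contact_force: [0.7, -0.4, 2.4]
finger_gap: 19.3
grip_force: 69.2
```

Request:
jog_arm([
  [[0, 0, 0, 0], [0, 0, 0, 0], [0, 0, 0, 0], [0, 0, -0.1, 0], [0, 0, -0.3, 0], [0, 0, -0.5, 0], [0, 0, -0.65, 0], [0, 0, -0.65, 0]],
], fingers=0.25)

```text
time_s: 38.05
position: [539.1, 280.2, 182.1]
tcp_rot: [[-0.998, 0.066, 0.006], [0.066, 0.998, 0.003], [-0.006, 0.003, -1.0]]
contact_force: [1.0, 0.7, -0.4]
finger_gap: 31.7
grip_force: 0.0
```

```bash
python3 w.py top; python3 - <<'E'
from h import *
plan([(521.7,-188,140,176.5),(521.7,-188,39,176.5)])
E
```

```text
[ 13.7  31.1 -61.8  88.2  27.9  77.1  35.4]
0.86 [146. 240.] disc [537. 259.] 45.1 knob [527.7 214.8 275.5] rgb [136. 133. 124.] drawer [ 37.9 -18.4]
0.79 [337. 246.] disc [ 521.5 -188.6] 29.8 knob [ 521.3 -187.9   61. ] rgb [148. 143. 133.] drawer [  49.8 -466.1]
0.66 [212. 304.] disc [382.7 117.9] 30.2 knob [382.8 118.1  53.3] rgb [77. 46. 92.] drawer [-107.5 -168.7]
0.45 [112. 247.] disc [528.1 356.5] 22.1 knob [524.3 358.5  46.4] rgb [132. 129. 121.] drawer [23.1 78.3]
at 38.15 [538.  278.6 177.8] yaw 176.2 gap 31.8 F [-0.7 -0.1 -0.2] grip 0.0
-> [531.  79. 162.] [-0.031, -1.0, 0.081, -0.001] rows~ 5.0
-> [ 524. -121.  145.] [-0.029, -1.0, 0.081, -0.001] rows~ 5.0
-> [ 522. -188.  140.] [-0.009, -0.334, 0.027, -0.0] rows~ 1.7
-> [ 522. -188.   39.] [0.0, 0.0, 0.505, -0.0] rows~ 2.5
```

Request:
jog_arm([
  [[0, -0.25, 0.02, 0], [0, -0.5, 0.04, 0], [-0.02, -0.75, 0.06, 0], [-0.03, -1.0, 0.08, 0], [-0.03, -1.0, 0.08, 0], [-0.03, -1.0, 0.08, 0]],
])

```text
time_s: 38.75
position: [530.2, 76.6, 160.3]
tcp_rot: [[-0.998, 0.07, -0.002], [0.07, 0.998, -0.0], [0.002, -0.001, -1.0]]
contact_force: [1.0, 1.1, 0.7]
finger_gap: 32.0
grip_force: 0.0
```

Request:
jog_arm([
  [[0, -0.25, 0.02, 0], [0, -0.5, 0.04, 0], [-0.02, -0.75, 0.06, 0], [-0.03, -1.0, 0.08, 0], [-0.03, -1.0, 0.08, 0], [-0.03, -1.0, 0.08, 0]],
])

```text
time_s: 39.35
position: [523.4, -120.6, 144.8]
tcp_rot: [[-0.998, 0.066, -0.001], [0.066, 0.998, 0.001], [0.001, 0.001, -1.0]]
contact_force: [0.6, 1.0, -0.1]
finger_gap: 32.4
grip_force: 0.0
```

Request:
jog_arm([
  [[-0.01, -0.17, 0.02, 0], [-0.01, -0.334, 0.02, 0], [-0.01, -0.334, 0.02, 0], [-0.01, -0.334, 0.02, 0], [-0.01, -0.334, 0.02, 0]],
])

```text
time_s: 39.85
position: [521.7, -185.2, 141.6]
tcp_rot: [[-0.998, 0.062, 0.0], [0.062, 0.998, 0.001], [-0.0, 0.001, -1.0]]
contact_force: [1.1, 0.2, 0.3]
finger_gap: 31.9
grip_force: 0.0
```

```bash
python3 w.py wrist; python3 - <<'E'
from h import *
plan([(521.8,-187.8,39,176.5)])
E
```

```text
[ 64.2  25.5 -60.6  98.8  23.5  69.7  84. ]
0.8 [547.  66.] disc [382.7 115.7] 29.8 knob [382.2 108.8  31.8] rgb [ 81.  53. 102.] drawer [-107.4 -170.9]
0.79 [275. 210.] disc [ 521.6 -188.3] 29.9 knob [ 520.7 -188.2   61.5] rgb [209. 210. 198.] drawer [  49.9 -465.8]
at 39.95 [ 521.5 -185.9  141.7] yaw 176.4 gap 32.0 F [ 0.6 -0.7  0.6] grip 0.0
-> [ 522. -188.   39.] [-0.002, -0.009, 0.514, -0.001] rows~ 2.6
```

Request:
jog_arm([
  [[0, -0.01, 0.1, 0], [0, -0.01, 0.25, 0], [0, -0.01, 0.4, 0], [0, -0.01, 0.47, 0], [0, -0.01, 0.514, 0], [0, -0.01, 0.514, 0], [0, -0.01, 0.514, 0]],
])

```text
time_s: 40.65
position: [521.7, -190.0, 39.8]
tcp_rot: [[-0.998, 0.065, 0.001], [0.065, 0.998, -0.0], [-0.001, -0.0, -1.0]]
contact_force: [0.7, 0.1, 0.6]
finger_gap: 31.9
grip_force: 0.0
```

Request:
jog_arm([
  [[0, 0, 0, 0], [0, 0, 0, 0], [0, 0, 0, 0], [0, 0, 0, 0], [0, 0, 0, 0]],
], fingers=1)

```text
time_s: 41.15
position: [521.8, -190.2, 40.3]
tcp_rot: [[-0.998, 0.066, 0.002], [0.066, 0.998, -0.001], [-0.002, -0.001, -1.0]]
contact_force: [-1.2, 0.5, 4.9]
finger_gap: 19.7
grip_force: 68.2
```

Request:
jog_arm([
  [[0, 0, -0.05, 0], [0, 0, -0.15, 0], [0, 0, -0.3, 0], [0, 0, -0.5, 0], [0, 0, -0.62, 0], [0, 0, -0.62, 0], [0, 0, -0.62, 0]],
])

```text
time_s: 41.85
position: [520.9, -190.4, 163.2]
tcp_rot: [[-0.998, 0.066, 0.001], [0.066, 0.998, -0.001], [-0.001, -0.001, -1.0]]
contact_force: [-0.1, -0.2, -1.9]
finger_gap: 19.6
grip_force: 68.5
```

```bash
python3 - <<'E'
from h import *
g=dr(38,-85);print(g)
plan([(*g,165,176.5),(*g,48,176.5)])
E
```

```text
[533.03875 192.56175]
at 41.85 [ 520.9 -190.4  163.2] yaw 176.2 gap 19.6 F [-0.1 -0.2 -1.9] grip 68.5
-> [527.  10. 164.] [0.034, 1.0, -0.006, -0.002] rows~ 5.0
-> [533. 193. 165.] [0.029, 0.915, -0.004, -0.002] rows~ 4.6
-> [533. 193.  48.] [0.0, 0.0, 0.585, -0.0] rows~ 2.9
```

Request:
jog_arm([
  [[0.01, 0.15, 0, 0], [0.01, 0.35, 0, 0], [0.02, 0.55, 0, 0], [0.03, 0.75, 0, 0], [0.034, 0.92, 0, 0], [0.034, 1.0, 0, 0], [0.034, 1.0, 0, 0]],
])

```text
time_s: 42.55
position: [526.3, 12.9, 161.9]
tcp_rot: [[-0.998, 0.061, -0.001], [0.061, 0.998, 0.001], [0.001, 0.001, -1.0]]
contact_force: [0.1, -0.4, -2.3]
finger_gap: 19.3
grip_force: 68.7
```

Request:
jog_arm([
  [[0.01, 0.15, 0, 0], [0.01, 0.35, 0, 0], [0.02, 0.55, 0, 0], [0.025, 0.72, 0, 0], [0.029, 0.86, 0, 0], [0.029, 0.915, 0, 0], [0.029, 0.915, 0, 0], [0.029, 0.915, 0, 0], [0.029, 0.915, 0, 0]],
])

```text
time_s: 43.45
position: [534.0, 190.7, 162.3]
tcp_rot: [[-0.998, 0.068, -0.0], [0.068, 0.998, -0.001], [0.0, -0.001, -1.0]]
contact_force: [-1.3, -0.3, -2.0]
finger_gap: 19.9
grip_force: 68.8
```

```bash
python3 - <<'E'
from h import *
g=dr(38,-85)
plan([(*g,48,176.5)])
E
```

```text
at 43.45 [534.  190.7 162.3] yaw 176.1 gap 19.9 F [-1.3 -0.3 -2. ] grip 68.8
-> [533. 193.  48.] [0.005, 0.01, 0.571, -0.005] rows~ 2.9
```

Request:
jog_arm([
  [[0.005, 0.005, 0.12, 0], [0.005, 0.005, 0.27, 0], [0.005, 0.005, 0.4, 0], [0.005, 0.005, 0.48, 0], [0.005, 0.005, 0.53, 0], [0.005, 0.005, 0.56, 0], [0.005, 0.005, 0.574, 0], [0.005, 0.005, 0.574, 0], [0.005, 0.005, 0.574, 0]],
])

```text
time_s: 44.35
position: [533.0, 194.2, 48.6]
tcp_rot: [[-0.998, 0.066, 0.001], [0.066, 0.998, 0.0], [-0.001, 0.0, -1.0]]
contact_force: [0.3, 0.1, -1.9]
finger_gap: 19.7
grip_force: 68.9
```

Request:
jog_arm([
  [[0, 0, 0, 0], [0, 0, 0, 0], [0, 0, 0, 0], [0, 0, -0.1, 0], [0, 0, -0.3, 0], [0, 0, -0.5, 0], [0, 0, -0.6, 0], [0, 0, -0.6, 0]],
], fingers=0.25)

```text
time_s: 45.15
position: [533.9, 194.9, 171.1]
tcp_rot: [[-0.998, 0.066, 0.005], [0.066, 0.998, 0.001], [-0.005, 0.001, -1.0]]
contact_force: [0.1, -0.1, -0.6]
finger_gap: 32.0
grip_force: 0.0
```

```bash
python3 - <<'E'
from h import *
b=dr(-95,0)
plan([(*b,175,176.5),(*b,48,176.5)])
E
```

```text
at 45.15 [533.9 194.9 171.1] yaw 176.2 gap 32.0 F [ 0.1 -0.1 -0.6] grip 0.0
-> [405. 286. 175.] [0.671, 0.41, -0.022, -0.003] rows~ 3.9
-> [405. 286.  48.] [0.0, 0.0, 0.635, -0.0] rows~ 3.2
```

Request:
jog_arm([
  [[0.17, 0.1, 0, 0], [0.34, 0.2, 0, 0], [0.51, 0.3, 0, 0], [0.671, 0.41, 0, 0], [0.671, 0.41, 0, 0], [0.671, 0.41, 0, 0]],
], fingers=1)

```text
time_s: 45.75
position: [403.6, 284.6, 167.4]
tcp_rot: [[-0.998, 0.064, 0.0], [0.064, 0.998, -0.001], [-0.0, -0.001, -1.0]]
contact_force: [0.3, -0.6, -0.1]
finger_gap: -0.1
grip_force: 0.0
```

```bash
python3 w.py wrist; python3 - <<'E'
from h import *
b=dr(-95,0)
plan([(*b,48,176.5)])
for n in('top','side'):
    im,d=grab_frame(n);save(n+'3',im);W=cloud(n,d);r=models.masks_of('gauge',n)[0];w=W[r['mask']];w=w[w[:,2]>60];c=np.median(w,0);print(n,np.round(c),np.round([(c[:2]-C0)@EX-IN,(c[:2]-C0)@EY]))
E
```

```text
[ 22.7  17.6 -71.4 105.2  17.9  69.9  32.2]
0.8 [114. 190.] disc [381.7 119.2] 30.2 knob [381.2 121.   53.3] rgb [ 84.  59. 106.] drawer [-108.6 -167.4]
0.73 [ 18. 408.] disc [ 765.9 -251.2] 67.4 knob [ 787.9 -234.6   20.8] rgb [94. 93. 85.] drawer [ 297.5 -513.7]
0.69 [371. 348.] disc [471.7 342.7] 80.4 knob [397.2 314.  232.5] rgb [164. 168. 158.] drawer [-32.4  61.2]
0.52 [276. 349.] disc [478.7 278.7] 69.1 knob [410.1 282.5 212.6] rgb [142. 146. 137.] drawer [-21.5  -2.3]
at 45.85 [404.7 283.7 167.4] yaw 176.2 gap 0.0 F [ 0.5  0.6 -0.3] grip 0.0
-> [405. 286.  48.] [-0.003, 0.009, 0.597, -0.004] rows~ 3.0
top [ 701. -367.  125.] [ 240. -634.]
side [599. 315.  74.] [96. 41.]
```

View pics/side3.png

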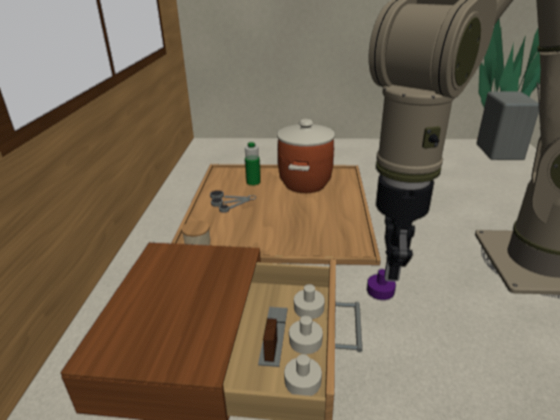

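The picture shows the gauge flat at (272,340) and the three weights upright at (309,300), (306,333) and (303,374). The bystanders are untouched. Now I'll push the bar.

Request:
jog_arm([
  [[0, 0.01, 0.15, 0], [0, 0.01, 0.3, 0], [0, 0.01, 0.45, 0], [0, 0.01, 0.58, 0], [0, 0.01, 0.61, 0], [-0.05, 0.01, 0.61, 0], [-0.1, 0.01, 0.61, 0]],
])

```text
time_s: 46.75
position: [425.8, 285.6, 47.1]
tcp_rot: [[-0.998, 0.066, 0.002], [0.066, 0.998, 0.001], [-0.001, 0.001, -1.0]]
contact_force: [0.5, 1.4, -0.5]
finger_gap: -0.3
grip_force: 0.0
```

Request:
jog_arm([
  [[-0.04, 0, 0, 0], [-0.09, 0, 0, 0], [-0.14, 0, 0, 0], [-0.19, 0, 0, 0], [-0.24, 0, 0, 0], [-0.29, 0, 0, 0], [-0.34, 0, 0, 0], [-0.39, 0, 0, 0], [-0.44, 0, 0, 0], [-0.49, 0, 0, 0], [-0.52, 0, 0, 0], [-0.53, 0, 0, 0]],
])

```text
time_s: 47.95
position: [530.8, 277.8, 45.7]
tcp_rot: [[-0.998, 0.067, 0.0], [0.067, 0.998, -0.0], [-0.0, -0.0, -1.0]]
contact_force: [-1.1, -0.9, 0.7]
finger_gap: -0.0
grip_force: 0.6
```

```bash
python3 - <<'E'
from h import *
plan([])
s=env.observe();c=np.array(s['position'][:2])-C0;print('tcp chest',c@EX,c@EY)
E
```

```text
at 47.95 [530.8 277.8  45.7] yaw 176.2 gap -0.0 F [-1.1 -0.9  0.7] grip 0.6
tcp chest -234.97639449450708 -0.0857274097038825
```

Request:
jog_arm([
  [[-0.03, 0, 0, 0], [-0.06, 0, 0, 0], [-0.1, 0, 0, 0], [-0.13, 0, 0, 0], [-0.16, 0, 0, 0], [-0.18, 0, 0, 0], [-0.2, 0, 0, 0], [-0.2, 0, 0, 0]],
])

```text
time_s: 48.75
position: [570.7, 275.6, 46.0]
tcp_rot: [[-0.998, 0.066, 0.001], [0.066, 0.998, 0.0], [-0.001, 0.0, -1.0]]
contact_force: [0.3, 0.7, 0.1]
finger_gap: 0.1
grip_force: 0.0
```

Request:
jog_arm([
  [[-0.01, 0, 0, 0], [-0.02, 0, 0, 0], [-0.03, 0, 0, 0], [-0.04, 0, 0, 0], [-0.04, 0, 0, 0]],
])

```text
time_s: 49.25
position: [577.5, 275.4, 46.0]
tcp_rot: [[-0.998, 0.065, -0.001], [0.065, 0.998, 0.0], [0.001, 0.0, -1.0]]
contact_force: [-4.9, 0.0, 1.1]
finger_gap: -0.2
grip_force: 2.0
```

```bash
cat > d.py <<'E'
from h import *
plan([])
s=env.observe();c=np.array(s['position'][:2])-C0;print('tcp chest',c@EX,c@EY)
im,d=grab_frame('side');W=cloud('side',d);P=W[...,:2]-C0;cx=P@EX;cy=P@EY;Z=W[...,2]
k=(Z>45)&(Z<92)&(abs(cy)<150)&(cx>-200)&(cx<-118);print(k.sum(),np.percentile(cx[k],[2,50,98]) if k.any() else '')
k=(Z>55)&(Z<72)&(abs(abs(cy)-45)<12)&(cx>-240)&(cx<-130);print('bar',k.sum(),np.percentile(cx[k],[2,10]) if k.any() else '')
save('side4',im[220:420,80:380])
E
python3 d.py
```

```text
at 49.25 [577.5 275.4  46. ] yaw 176.3 gap -0.2 F [-4.9  0.   1.1] grip 2.0
tcp chest -188.18425862943988 0.4421427344749937
1904 [-193.64972555 -131.15167136 -119.45441225]
bar 278 [-176.06328825 -173.10200746]
```

Request:
jog_arm([
  [[-0.01, 0, 0, 0], [-0.02, 0, 0, 0], [-0.02, 0, 0, 0], [-0.02, 0, 0, 0]],
])

```text
time_s: 49.7
position: [577.8, 275.5, 45.8]
tcp_rot: [[-0.998, 0.063, -0.007], [0.063, 0.998, -0.002], [0.007, -0.003, -1.0]]
contact_force: [-20.4, -4.6, 12.6]
finger_gap: 0.1
grip_force: 10.3
```

```bash
python3 d.py
```

```text
at 49.7 [577.8 275.5  45.8] yaw 176.4 gap 0.1 F [-20.4  -4.6  12.6] grip 10.3
tcp chest -187.9077606590595 0.5263664960815593
1881 [-193.46084839 -131.15051625 -119.54187482]
bar 278 [-175.90074497 -173.27390751]
```

The drawer is hard against its stop, so it is shut. I'll back off and check.

Request:
jog_arm([
  [[0.05, 0, 0, 0], [0.15, 0, 0, 0], [0.3, 0, 0, 0], [0.4, 0, -0.2, 0], [0.4, 0, -0.4, 0], [0.4, 0, -0.5, 0], [0.4, 0, -0.5, 0], [0.4, 0, -0.5, 0]],
])

```text
time_s: 50.55
position: [502.5, 279.8, 145.9]
tcp_rot: [[-0.998, 0.067, 0.001], [0.067, 0.998, -0.0], [-0.002, -0.0, -1.0]]
contact_force: [0.2, -0.1, -0.7]
finger_gap: -0.3
grip_force: 0.0
```

```bash
python3 d.py
```

```text
at 50.55 [502.5 279.8 145.9] yaw 176.2 gap -0.3 F [ 0.2 -0.1 -0.7] grip 0.0
tcp chest -263.2546476330466 0.2030559412591846
2022 [-175.29159993 -131.0261042  -119.43018128]
bar 340 [-176.05136046 -174.09496813]
```

View pics/side4.png

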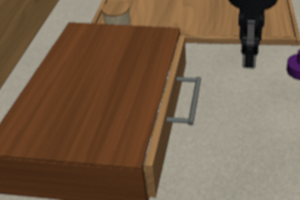

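The picture shows the front panel flush against the chest at (165,110) and the gripper clear of it. Handing in.

```bash
python3 -c "
from h import *
print(workorder.job_done())"
```

```text
the job is handed in; nothing more can be done
None
```

I handed the job in, and no verdict came back: the gauge was held in the slot at about 40 mm for over a second and drawn out, then laid flat in the drawer with all three white weights upright; the drawer is shut and the bystanders untouched.

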